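# Load a checker into the inlay cutter's gated cassette

### The arm

A 6-joint arm with a two-finger parallel gripper is mounted at the origin on the work surface. World frame = base frame: x ahead of the robot, y to its left, z up, the work surface at z = 0. Lengths are in m, angles in rad, forces in N, time in s.
With the tool pointing down it reaches from about 0.25 to 0.725 m from the base axis. Payload 4 kg.
Tool frame: the origin (TCP) lies between the finger pads; the fingertips stand 8 mm ahead of it and the grasp point (between the pads) lies 11 mm behind it; z points along the fingers, y is the direction in which the jaws open and shut (so a half turn about z gives the same grasp; the last joint's range is limited). The gripper opens to 85 mm and grips with 20 to 120 N. Pads are 22 mm wide; open, the fingers measure 114 mm over their backs; the gripper's body (76 mm by 85 mm) begins 54 mm behind the grasp point. The pads swing forward as they close: fully open they stand 13 mm farther back than shut.
Start: joints at [-1.187, 0.241, 0.005, 1.335, 0, 1.571], TCP at [0.187, -0.464, 0.215] pointing down, gripper open.
Joint ranges: [-2.72, 2.72], [-1.05, 1.87], [-1.09, 1.28], [-1.99, 2.15], [-1.42, 1.44], [-3.14, 3.14]. Speed limits (rad/s): [2.79, 2.79, 3.14, 3.14, 3.14, 3.14].

### API

Orientations are given as a unit quaternion [x, y, z, w].
In Python, from workcell import * gives the robot as it stands.
- The arm moves only by the tool send_rows, never from a script. Its argument "increments" is a list that holds one entry, the list of rows, each a list of 6 numbers: the shift along the tool's x, y, z in units of 50 mm (1.0 is 50 mm), then the turn, a rotation vector about the tool's x, y, z in units of 10 degrees (1.0 is 10 degrees). In form: [[[x, y, z, ax, ay, az], ...]]. A call has 1 to 8 rows; each row shifts and turns the commanded pose from where the row before left it, along the tool's axes as they then stand; what a row does not reach is not made up. A row lasts 1/8 s, in which the tool goes at most 62.5 mm and 10.7 degrees, less where a joint would pass 70% of its speed; a pose out of reach is approached as far as the arm can. A call with a number of a shift or a turn outside -1 to 1 is refused whole. A call with a gripper value outside its range is refused whole. "grip" is the closure, from 0 (fully open) to 1 (shut), set as the call begins (left out, the last holds). The fingers move at their own pace and stop on an object; the grip force is fixed at half the most. Time passes only in rows, so rows that do not move let the fingers close. It gives the time, the measured TCP pose, the force and the opening at its end, in the units of the state.
- get_obs(): the state, without advancing time (a new reading comes with each control period).
- camera(name): name is "scene" or "top" or "wrist"; returns a dict with "color" (420x560x3 uint8, red, green, blue), "z_map" (420x560 float32, m along the optical axis (not along the pixel's ray), 0 where there is no reading), "intrinsics" (3x3 intrinsics, pixels), "pose" (4x4, takes a point from camera to world coordinates); the wrist camera has in their place "mount" (4x4, takes a point from camera to tool coordinates, whose origin is the TCP and whose axes are the flange's). Camera axes: x right, y down, z forward; pixel columns grow to the right and rows downward; lengths in m; the calibration is good to about 2 mm. A picture is of the moment at which its call begins: read the wrist's pose just before it.
- job_done(): hands the job in, once; it reports no verdict.
The state is a dict: "clock": time; "joint_pos": joint angles; "joint_vel": joint speeds; "tau": joint torques, N m; "eef_pos": TCP position; "tool_rot": TCP orientation; "ft_force": force on the tool from outside, world axes, zero at the start; "ft_torque": the same for the moment, N m; "grip_width": finger opening in m.
Only numpy, scipy, OpenCV 4.12 (cv2) and the standard library are available. Lean on these libraries where they do the work, as an engineer would, in place of code of your own. Each camera call takes 0.05 s, during which the arm holds its last target.

### The job

Load the larger of the two cream resin checkers into the aluminium cassette of the inlay cutter: slide the steel gate fully open by its upright tab, lay the checker flat in the nest that was under it, then slide the gate fully shut over the checker. Leave the smaller checker where it lies.

Things in the scene. Friction and masses are not known exactly. Their poses are not given: they have to be found in the camera images.
- cassette: Fixed aluminium cassette, x 150 mm (-75..75), y 210 mm (-60..150), z up. Origin at bench level below the nest's centre. Nest: recess 64 x 64 mm, floor 8 mm above the bench; beyond it along x are dark finger ledges 13 mm high, out to walls at x = +-60 mm, so fingers closing along x can open there. Walls on the y sides are 28 mm high, rails beyond x = +-68 mm are 36 mm.
- gate (a joint): Steel gate on the cassette, m: 0 = shut, centred over the nest; 0.085 = fully open at its stop, shifted 85 mm to the cassette's +y. Starts at 0 to 0.020. Plate 134 (x) x 80 mm (y), top 32 mm above the bench, 4 mm thick. Upright tab at cassette x = 0, y = joint value: 44 mm along x, 12 mm thick along y, top 64 mm above the bench. About 1.5 N friction; stays where left.
- large_checker: The larger cream resin checker, to be loaded: a disc 44 mm in diameter, 15 mm thick, about 35 g, flat on the bench to the right of the cassette as the robot sees it. Origin at the centre of its underside, z up its axis. The smaller checker, a walnut chip (60 x 30 x 6 mm), a clear triangle and an aluminium square lie around it, no centre nearer than 80 mm.
- small_checker: The smaller cream resin checker, not wanted: a flat disc 28 mm in diameter and 10 mm thick, to be left where it lies. Origin at the centre of its underside.
Not all that is in view belongs to the job. Leave any green or purple look-alike of the large_checker alone.

How it is judged:
On the way, in this order (a step that is already met when the one before it is completed fails the run):
1. the gate is slid fully open (within about 13 mm of its stop) (value of joint gate above 0.072 m), for 0.2 s.
2. with the gate still open, the large checker lies flat in the nest, released (x of large_checker in the frame of cassette between -0.015 and 0.015 m and y of large_checker in the frame of cassette between -0.015 and 0.015 m and z of large_checker in the frame of cassette between 0.004 and 0.026 m and angle between the z axis of large_checker and the z axis of cassette, either way round below 0.1 rad and linear speed of large_checker below 0.02 m/s and value of joint gate above 0.06 m and contact force between the fingers and large_checker below 0.1 N), for 0.2 s.
At the end, for the whole second after the job is handed in: The gate is shut to within 8 mm and the large checker lies at rest under it in the nest, flat within about 6 degrees, its centre within 15 mm of the nest's centre along each of the cassette's x and y, released (x of large_checker in the frame of cassette between -0.015 and 0.015 m and y of large_checker in the frame of cassette between -0.015 and 0.015 m and z of large_checker in the frame of cassette between 0.004 and 0.026 m and angle between the z axis of large_checker and the z axis of cassette, either way round below 0.1 rad and linear speed of large_checker below 0.02 m/s and value of joint gate below 0.008 m); the robot touches nothing.
It fails at once if the smaller checker is moved by more than 20 mm (distance of small_checker from where it was at the start of the episode above 0.02 m).
It also fails if it takes over 61 s, if anything falls off the work surface, if the arm or the gripper's body presses on something with over 40 N, if the wrist force passes 120 N, or if a joint passes its speed limit or range.

## Working session

There is one attempt and no reset: what is moved stays moved. The work goes in short steps, Python scripts to look and compute and a tool call to move; the robot and the scene stay as the last step left them, time stands still between calls to the robot, and variables do not carry over. Pictures are saved under pics/ and viewed, and the job is handed in when it is done.

Besides the shell and the picture viewer there is one more tool, called after "Emit:" as name(argument=value, ...) on one line, values as JSON. send_rows: Moves the arm, as the interface text tells. Its arguments: {"type":"object","properties":{"increments":{"type":"array"},"grip":{"type":"number"}},"required":["increments"]}

```bash
mkdir -p pics; ls; cat > h.py <<'E'
from workcell import *
import numpy as np, cv2
def snap(name,fn):
    o=get_obs(); c=camera(name); cv2.imwrite('pics/'+fn+'.png',c['color'][:,:,::-1]); np.savez('pics/'+fn+'.npz',eef=o['eef_pos'],rot=o['tool_rot'],**c); return c
def P(c,u,v,z=None):
    K=c['intrinsics'];T=c['pose']
    if z is None:
        d=c['z_map'][int(v),int(u)]; p=np.array([(u-K[0,2])/K[0,0]*d,(v-K[1,2])/K[1,1]*d,d,1]); return (T@p)[:3]
    r=T[:3,:3]@np.array([(u-K[0,2])/K[0,0],(v-K[1,2])/K[1,1],1]); return T[:3,3]+r*(z-T[2,3])/r[2]
E
python3 - <<'E'
from h import *
for n in('top','scene'): 
    c=snap(n,n+'0'); print(c['pose'].round(3).tolist())
print(get_obs())
E
```

```text
pics
[[0.02, -0.996, 0.086, 0.403], [-1.0, -0.02, 0.003, -0.076], [-0.001, -0.086, -0.996, 0.757], [0.0, 0.0, 0.0, 1.0]]
[[0.591, 0.459, -0.663, 1.037], [0.806, -0.322, 0.496, -0.5], [0.014, -0.828, -0.561, 0.485], [0.0, 0.0, 0.0, 1.0]]
{'clock': 0.1, 'joint_pos': array([-1.18696566e+00,  2.41304624e-01,  3.85552167e-03,  1.33523047e+00,
        6.39422981e-06,  1.57078733e+00]), 'joint_vel': array([ 0.00084636, -0.00106515,  0.00390343,  0.00063341,  0.00022086,
        0.00013712]), 'tau': array([ 1.49572192e-03, -3.73137259e+01,  2.53010094e+01,  1.08707426e-02,
        1.05464548e-05, -1.00248488e-05]), 'eef_pos': array([ 0.18701065, -0.46305112,  0.21371721]), 'tool_rot': array([ 9.81639413e-01,  1.90743744e-01, -1.76461678e-04, -9.24944206e-04]), 'ft_force': array([-0.42917404, -1.06616026,  0.02406064]), 'ft_torque': array([ 0.00119927, -0.03647016,  0.02037541]), 'grip_width': 0.08559816428090475}
```

View pics/top0.png

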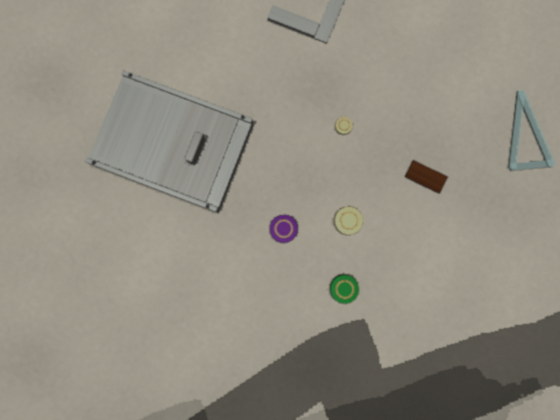

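View pics/scene0.png

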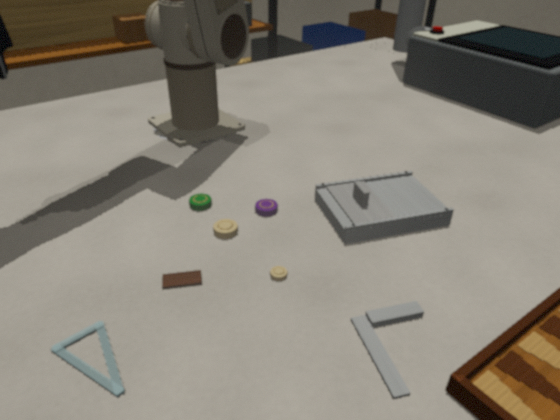

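```bash
python3 - <<'E'
import cv2
a=cv2.imread('pics/top0.png')
x=cv2.resize(a[60:220,80:265],None,fx=4.3,fy=3.7,interpolation=cv2.INTER_CUBIC)
cv2.imwrite('pics/c1.png',cv2.resize(a[65:215,80:265],None,fx=4,fy=4,interpolation=cv2.INTER_CUBIC))
cv2.imwrite('pics/c2.png',cv2.resize(a[105:305,260:400],None,fx=3,fy=3,interpolation=cv2.INTER_CUBIC))
E
```

```text
(no output)
```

View pics/c1.png

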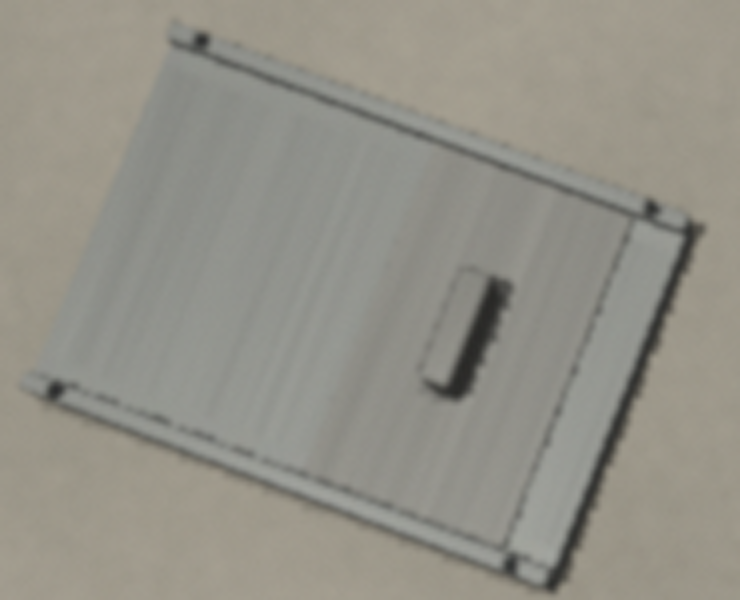

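View pics/c2.png

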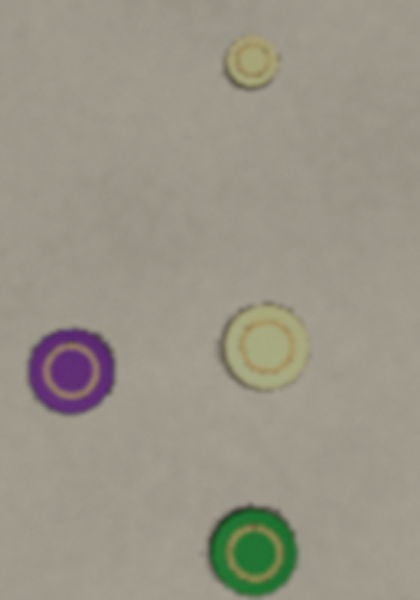

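The candidates at top-image pixels are cream discs at (348,221), about 29 px across, and (344,126), about 18 px. There are also purple (284,228) and green (344,289) look-alikes. The cream one at (348,221) is the large checker: it's the bigger cream disc. In crop c1 the rail corners are about (170,25), (692,222), (550,585) and (22,382), and the tab top is centred near (457,328).

```bash
cat > m.py <<'E'
from h import *
c=dict(np.load('pics/top0.npz'))
px=lambda u,v,z=None:P(c,80+(u+.5)/4-.5,65+(v+.5)/4-.5,z)
q=[px(*a,.036) for a in[(170,25),(692,222),(550,585),(22,382)]]
for a in q: print(a.round(4))
print([np.linalg.norm(q[i]-q[(i+1)%4]).round(4) for i in range(4)])
# cassette coords: TL? +y is left(image). +x: y cross z
src=None
y=((q[0]-q[1])+(q[3]-q[2])); y/=np.linalg.norm(y); x=np.cross(y,[0,0,1])
# model corners
def m(p,o): return np.array([(p-o)@x,(p-o)@y])
ctr=sum(q)/4; o=ctr-y*.045; o[2]=0
print('x',x.round(4),'y',y.round(4),'o',o.round(4),'yaw',np.arctan2(x[1],x[0]))
for a in q: print(m(a,o).round(4))
t=px(457,328,.064); print('tab',t.round(4),m(t,o).round(4), px(457,328).round(4))
for a in [(466,266),(495,280),(420,378),(445,388)]: print(m(px(*a,.064),o).round(4))
# discs
hsv=cv2.cvtColor(c['color'],cv2.COLOR_RGB2HSV)
for (u,v,h) in [(348,221,.015),(344,126,.01)]:
    print(P(c,u,v,h).round(4),P(c,u,v).round(4))
E
python3 m.py
python3 - <<'E'
import sys;sys.path.insert(0,'.')
import numpy as np,cv2
c=dict(np.load('pics/top0.npz'))
from h import P
im=c['color'].astype(int); m=((im[:,:,0]-im[:,:,2])>40).astype(np.uint8); 
n,l,s,ce=cv2.connectedComponentsWithStats(m)
for i in range(1,n):
    if s[i,4]>80: print(s[i],ce[i],P(c,*ce[i],.015).round(4))
E
```

```text
[0.6702 0.1651 0.036 ]
[ 0.5983 -0.0335  0.036 ]
[0.4613 0.0154 0.036 ]
[0.533  0.2136 0.036 ]
[np.float64(0.2112), np.float64(0.1455), np.float64(0.2108), np.float64(0.1455)]
x [ 0.9403 -0.3403  0.    ] y [0.3403 0.9403 0.    ] o [0.5504 0.0479 0.    ] yaw -0.34719039595379786
[0.0728 0.151 ]
[ 0.0727 -0.0602]
[-0.0727 -0.0608]
[-0.0728  0.15  ]
tab [0.5505 0.0479 0.064 ] [0.0001 0.0001] [0.5508 0.0482 0.0625]
[0.0222 0.0055]
[ 0.0212 -0.0061]
[-0.0214  0.0057]
[-0.0216 -0.004 ]
[ 0.4515 -0.18    0.015 ] [ 0.4515 -0.1799  0.0153]
[ 0.5989 -0.1734  0.01  ] [ 0.5995 -0.1737  0.0077]
[336 117  16  16 200] [343.765 124.41 ] [ 0.6    -0.1724  0.015 ]
[407 162  39  30 609] [426.01642036 176.24630542] [ 0.5221 -0.2982  0.015 ]
[339 207  23  23 296] [350.32432432 217.46621622] [ 0.457  -0.1835  0.015 ]
[336 280  18  19  89] [344.85393258 288.92134831] [ 0.3499 -0.1761  0.015 ]
```

```bash
cat >> h.py <<'E'
from scipy.spatial.transform import Rotation as Ro
O=np.array([.5504,.0479,0]);YAW=-.3472
X=np.array([np.cos(YAW),np.sin(YAW),0]);Y=np.array([-X[1],X[0],0])
def cas(x,y,z): return O+x*X+y*Y+np.array([0,0,z])
RT=Ro.from_matrix(np.c_[-Y,X,[0,0,-1]]) # tool y = X ; tool z down; tool x = y cross z
def plan(t):
    o=get_obs();R=Ro.from_quat(o['tool_rot']);d=t-o['eef_pos']
    rv=(R.inv()*RT).as_rotvec()
    print('t',round(o['clock'],2),'pos',o['eef_pos'].round(4),'grip',round(o['grip_width'],4),'F',o['ft_force'].round(1))
    print('cas',((o['eef_pos']-O)@np.c_[X,Y,[0,0,1]]).round(4),'turn units',(np.degrees(rv)/10).round(2),'shift units after turn',(RT.inv().apply(d)/.05).round(2),'now',(R.inv().apply(d)/.05).round(2))
E
python3 - <<'E'
from h import *
print(RT.as_matrix().round(2), np.linalg.det(RT.as_matrix()))
plan(cas(0,-.05,.12))
E
```

```text
Traceback (most recent call last):
  File "h.py", line 14, in <module>
    RT=Ro.from_matrix(np.c_[-Y,X,[0,0,-1]]) # tool y = X ; tool z down; tool x = y cross z
  File "scipy/spatial/transform/_rotation.pyx", line 1143, in scipy.spatial.transform._rotation.Rotation.from_matrix
ValueError: Non-positive determinant (left-handed or null coordinate frame) in rotation matrix 0: [[-0.34026622  0.94032914  0.        ]
 [-0.94032914 -0.34026622  0.        ]
 [-0.          0.         -1.        ]].
```

```bash
sed -i 's/np.c_\[-Y,X,\[0,0,-1\]\]/np.c_[Y,X,[0,0,-1]]/' h.py
python3 - <<'E'
from h import *
plan(cas(0,-.05,.12))
E
```

```text
t 0.1 pos [ 0.187  -0.4631  0.2137] grip 0.0856 F [-0.4 -1.1  0. ]
cas [-0.1678 -0.6041  0.2137] turn units [-0.01 -0.   -4.81] shift units after turn [11.08  3.36  1.87] now [ 9.9  -6.01  1.89]
```

Emit:
send_rows(increments=[[[0, 0, 0, 0, 0, -0.96], [0, 0, 0, 0, 0, -0.96], [0, 0, 0, 0, 0, -0.96], [0, 0, 0, 0, 0, -0.96], [0, 0, 0, 0, 0, -0.97]]], grip=1)

```text
clock: 0.72
eef_pos: [0.1871, -0.4632, 0.214]
tool_rot: [0.817, 0.577, 0.0, -0.001]
ft_force: [0.5, 0.1, -0.2]
grip_width: -0.0001
```

Emit:
send_rows(increments=[[[0.7, 0.2, 0.1, 0, 0, 0], [0.7, 0.2, 0.1, 0, 0, 0], [0.7, 0.2, 0.1, 0, 0, 0], [0.7, 0.2, 0.1, 0, 0, 0], [0.7, 0.2, 0.1, 0, 0, 0], [0.7, 0.2, 0.1, 0, 0, 0], [0.7, 0.2, 0.1, 0, 0, 0], [0.7, 0.2, 0.1, 0, 0, 0]]])

```text
clock: 1.72
eef_pos: [0.3581, -0.2264, 0.1741]
tool_rot: [0.819, 0.574, -0.0, -0.0]
ft_force: [0.2, -0.1, -0.1]
grip_width: 0.0001
```

Emit:
send_rows(increments=[[[0.7, 0.2, 0.1, 0, 0, 0], [0.7, 0.2, 0.1, 0, 0, 0], [0.7, 0.2, 0.1, 0, 0, 0], [0.7, 0.2, 0.1, 0, 0, 0], [0.7, 0.2, 0.1, 0, 0, 0], [0.7, 0.2, 0.1, 0, 0, 0], [0.7, 0.2, 0.1, 0, 0, 0], [0, 0, 0, 0, 0, 0]]])

```text
clock: 2.72
eef_pos: [0.5075, -0.0193, 0.1385]
tool_rot: [0.818, 0.576, -0.0, -0.0]
ft_force: [-0.3, 0.4, 0.3]
grip_width: 0.0001
```

```bash
python3 - <<'E'
from h import *
plan(cas(0,-.05,.12)); print(get_obs()['joint_pos'])
c=snap('wrist','w1'); c=snap('top','top1')
E
```

```text
t 2.73 pos [ 0.5075 -0.0193  0.1385] grip 0.0001 F [-0.3  0.4  0.3]
cas [-0.0174 -0.0778  0.1385] turn units [-0.01  0.    0.02] shift units after turn [0.56 0.35 0.37] now [0.55 0.35 0.37]
[-3.81067898e-02  3.03461936e-01 -1.13764510e-01  1.15493299e+00
  2.00683254e-04  1.87663224e+00]
```

View pics/w1.png

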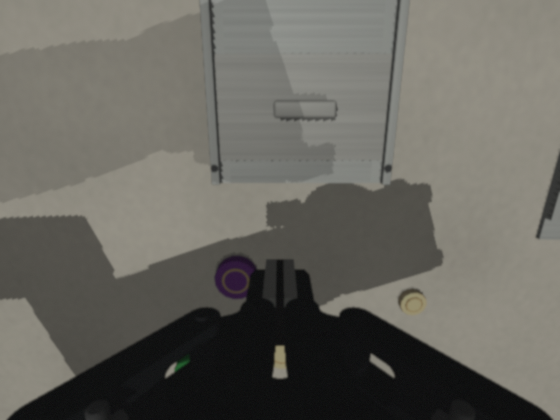

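The wrist view is square with the cassette, and the tab top spans about (274..337, 101..115). Next I check that position against the top-camera estimate.

```bash
python3 - <<'E'
from h import *
d=dict(np.load('pics/w1.npz'));T=np.eye(4);T[:3,:3]=Ro.from_quat(d['rot']).as_matrix();T[:3,3]=d['eef'];d['pose']=T@d['mount']
B=np.c_[X,Y,[0,0,1]]
for n,u,v,z in [('tab',305.5,108,.064),('railL',203,184,.036),('railL in',211,184,.036),('railR',393,184,.036)]:
    print(n,((P(d,u,v,z)-O)@B).round(4))
E
```

```text
tab [-0.0003  0.0028  0.064 ]
railL [-0.0819 -0.0573  0.036 ]
railL in [-0.0752 -0.0573  0.036 ]
railR [ 0.0764 -0.0567  0.036 ]
```

Emit:
send_rows(increments=[[[0.28, 0.18, 0.2, 0, 0, 0], [0.28, 0.17, 0.2, 0, 0, 0], [0, 0, 0.45, 0, 0, 0], [0, 0, 0.45, 0, 0, 0], [0, 0, 0.45, 0, 0, 0], [0, 0, 0, 0, 0, 0]]])

```text
clock: 3.58
eef_pos: [0.5313, -0.0005, 0.0495]
tool_rot: [0.819, 0.574, -0.002, -0.002]
ft_force: [0.0, -0.5, 0.3]
grip_width: 0.0004
```

```bash
python3 - <<'E'
from h import *
plan(cas(0,.069,.05))
E
```

```text
t 3.58 pos [ 5.313e-01 -5.000e-04  4.950e-02] grip 0.0004 F [ 0.  -0.5  0.3]
cas [-0.0014 -0.052   0.0495] turn units [-0.03  0.01 -0.  ] shift units after turn [ 2.42  0.03 -0.01] now [ 2.42  0.03 -0.01]
```

Emit:
send_rows(increments=[[[0.2, 0, 0, 0, 0, 0], [0.2, 0, 0, 0, 0, 0], [0.2, 0, 0, 0, 0, 0], [0.15, 0, 0, 0, 0, 0], [0.15, 0, 0, 0, 0, 0], [0.15, 0, 0, 0, 0, 0], [0.2, 0, 0, 0, 0, 0], [0.2, 0, 0, 0, 0, 0]]])

```text
clock: 4.58
eef_pos: [0.558, 0.068, 0.052]
tool_rot: [0.819, 0.574, -0.0, -0.0]
ft_force: [0.3, 0.4, -0.1]
grip_width: 0.0001
```

Emit:
send_rows(increments=[[[0.2, 0, 0, 0, 0, 0], [0.2, 0, 0, 0, 0, 0], [0.2, 0, 0, 0, 0, 0], [0.15, 0, 0, 0, 0, 0], [0.05, 0, 0, 0, 0, 0], [0, 0, 0, 0, 0, 0]]])

```text
clock: 5.32
eef_pos: [0.5713, 0.1051, 0.0519]
tool_rot: [0.819, 0.574, -0.0, 0.0]
ft_force: [0.2, 0.3, -0.2]
grip_width: 0.0
```

```bash
python3 - <<'E'
from h import *
plan(cas(0,.069,.05)); snap('top','top2')
a=cv2.imread('pics/top2.png');cv2.imwrite('pics/c3.png',cv2.resize(a[65:215,80:265],None,fx=4,fy=4,interpolation=cv2.INTER_CUBIC))
E
```

```text
t 5.33 pos [0.5713 0.1051 0.0519] grip 0.0 F [ 0.2  0.3 -0.2]
cas [0.0002 0.0609 0.0519] turn units [-0.  0. -0.] shift units after turn [ 0.16 -0.    0.04] now [ 0.16 -0.    0.04]
```

View pics/c3.png

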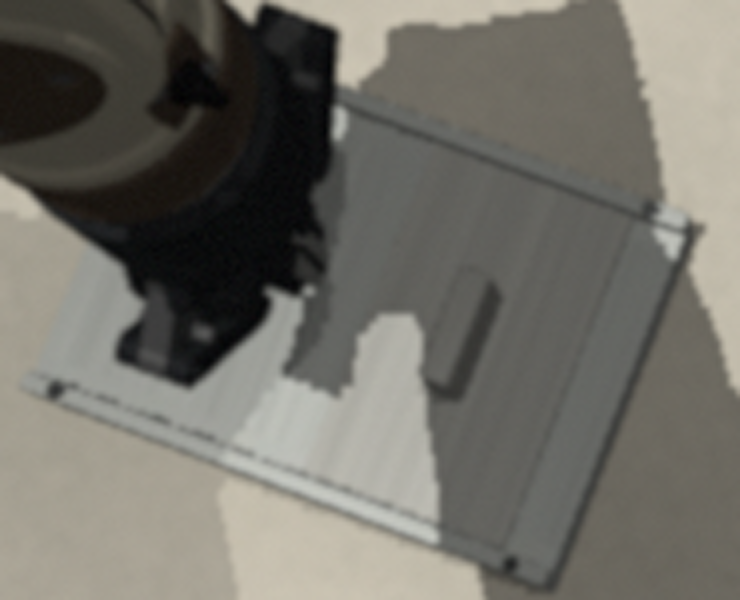

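The tab still sits at crop (465,330), so the gate hasn't moved even though the fingers went past it. I'll look from the other cameras.

```bash
python3 - <<'E'
from h import *
snap('wrist','w2')
snap('scene','s2');a=cv2.imread('pics/s2.png');cv2.imwrite('pics/c4.png',cv2.resize(a[110:260,280:480],None,fx=4,fy=4,interpolation=cv2.INTER_CUBIC))
E
```

```text
(no output)
```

View pics/c4.png

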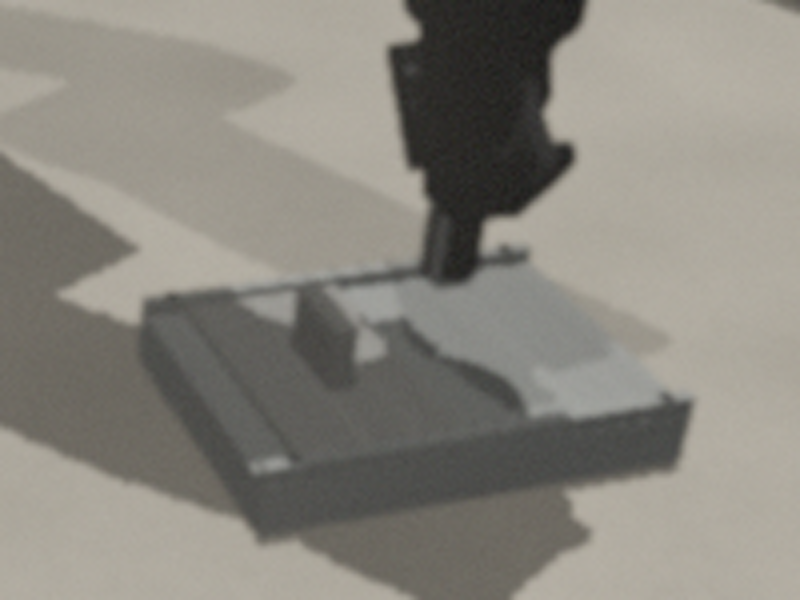

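View pics/w2.png

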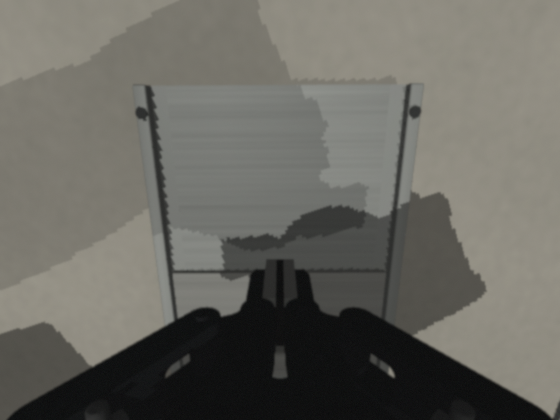

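```bash
python3 - <<'E'
from h import *
o=get_obs();print(o['eef_pos'],o['tool_rot'],o['joint_pos'].round(3))
d=dict(np.load('pics/s2.npz'));K=d['intrinsics'];T=np.linalg.inv(d['pose'])
for n,p in [('tip',o['eef_pos']-[0,0,.008]),('tcp',o['eef_pos']),('tabtop0',cas(0,0,.064)),('tabbase0',cas(0,0,.032)),('tabtop75',cas(0,.075,.064))]:
    q=T[:3,:3]@p+T[:3,3];u=K@q/q[2];print(n,((u[:2]-[280,110]+.5)*4).round(0))
print(P(d,280+450/4,110+270/4),P(d,280+325/4,110+295/4))
for v in range(262,300,4): print(v,((P(d,280+450/4,110+v/4)-O)@np.c_[X,Y,[0,0,1]]).round(3))
E
```

```text
[0.57119648 0.10471705 0.05197991] [ 8.18829305e-01  5.74037063e-01 -1.38999100e-04 -7.48777647e-06] [ 0.181  0.514 -0.033  1.024 -0.     2.1  ]
tip [436. 325.]
tcp [439. 310.]
tabtop0 [322. 305.]
tabbase0 [314. 364.]
tabtop75 [471. 283.]
[0.58340963 0.09344368 0.08146309] [0.54241979 0.05955872 0.06019757]
262 [0.016 0.053 0.086]
266 [0.016 0.053 0.084]
270 [0.016 0.054 0.081]
274 [0.014 0.055 0.078]
278 [0.012 0.057 0.075]
282 [0.012 0.057 0.073]
286 [0.007 0.061 0.067]
290 [-0.053  0.1    0.026]
294 [-0.049  0.098  0.026]
298 [-0.047  0.097  0.025]
```

```bash
python3 - <<'E'
from h import *
for f in('w1','w2'):
    d=dict(np.load('pics/%s.npz'%f));T=np.eye(4);T[:3,:3]=Ro.from_quat(d['rot']).as_matrix();T[:3,3]=d['eef'];d['pose']=T@d['mount']
    print(f,d['eef'].round(4))
    for u,v in [(50,30),(500,60),(300,50),(305,108),(450,350),(280,262),(280,270),(272,275),(290,275)]: print(u,v,P(d,u,v).round(4), round(float(d['z_map'][v,u]),4))
print(d['mount'].round(4))
for f in('top1','scene0','top0','s2'):
    d=dict(np.load('pics/%s.npz'%f)); print(f,[P(d,u,v).round(4)[2] for u,v in((300,340),(450,300),(300,380),(30,250),(100,350))])
E
```

```text
w1 [ 0.5075 -0.0193  0.1385]
50 30 [ 0.3763  0.179  -0.0004] 0.2637
500 60 [ 0.724   0.0307 -0.0018] 0.2713
300 50 [0.5631 0.0914 0.0266] 0.2436
305 108 [0.5509 0.0507 0.0617] 0.223
450 350 [ 0.6289 -0.2544 -0.0027] 0.3633
280 262 [ 0.511  -0.009   0.1612] 0.1493
280 270 [ 0.5109 -0.0092  0.1686] 0.1423
272 275 [0.5335 0.054  0.2966] 0.0
290 275 [ 0.5151 -0.0103  0.1738] 0.1373
w2 [0.5712 0.1049 0.0519]
50 30 [ 0.4864  0.2671 -0.0007] 0.187
500 60 [ 0.7324  0.1611 -0.0013] 0.1923
300 50 [ 6.207e-01  2.072e-01 -6.000e-04] 0.19
305 108 [0.611  0.1755 0.0275] 0.1733
450 350 [ 0.664  -0.0397 -0.0009] 0.2562
280 262 [0.5746 0.115  0.0742] 0.1499
280 270 [0.5748 0.1155 0.0831] 0.1412
272 275 [0.5715 0.1165 0.0873] 0.1373
290 275 [0.5789 0.1145 0.0885] 0.1359
[[ 0.000e+00 -9.529e-01 -3.032e-01  7.770e-02]
 [ 1.000e+00  0.000e+00 -1.000e-04 -5.000e-04]
 [ 1.000e-04 -3.032e-01  9.529e-01 -1.582e-01]
 [ 0.000e+00  0.000e+00  0.000e+00  1.000e+00]]
top1 [np.float64(-0.0009), np.float64(0.0001), np.float64(-0.0006), np.float64(0.6478), np.float64(0.6572)]
scene0 [np.float64(-0.0007), np.float64(-0.0016), np.float64(-0.0005), np.float64(-0.0017), np.float64(-0.0013)]
top0 [np.float64(-0.0018), np.float64(0.0004), np.float64(0.0011), np.float64(-0.0009), np.float64(-0.0011)]
s2 [np.float64(-0.0006), np.float64(-0.0007), np.float64(-0.0021), np.float64(-0.0017), np.float64(-0.002)]
```

Depths from the wrist and scene cameras put the real fingertips well behind where the description says they are, so they passed over the tab. I'll measure the actual tip offset.

```bash
python3 - <<'E'
from h import *
d=dict(np.load('pics/s2.npz'));e=get_obs()['eef_pos']
L=[]
for v in range(150,200):
  for u in range(370,420):
    if d['z_map'][v,u]>0:
      p=P(d,u,v); q=RT.inv().apply(p-e)
      if abs(q[0])<.05 and abs(q[1])<.05 and p[2]>.04: L.append([v,u,*q.round(4)])
L=np.array(L); L=L[np.argsort(-L[:,4])]
print(L[:25])
d=dict(np.load('pics/w2.npz'));T=d['mount'];K=d['intrinsics']
print('wrist col 290/285')
for v in range(254,290,2): 
    print(v,[ (T[:3,:3]@np.array([(u-K[0,2])/K[0,0]*z,(v-K[1,2])/K[1,1]*z,z])+T[:3,3]).round(4).tolist() for u in(270,290) for z in[d['z_map'][v,u]]])
a=cv2.imread('pics/w2.png');cv2.imwrite('pics/c5.png',cv2.resize(a[240:320,220:340],None,fx=6,fy=6,interpolation=cv2.INTER_CUBIC))
E
```

```text
[[ 1.82e+02  3.89e+02 -5.20e-03  4.60e-03 -1.40e-02]
 [ 1.81e+02  3.95e+02  6.10e-03  5.90e-03 -1.52e-02]
 [ 1.81e+02  3.94e+02  4.20e-03  5.60e-03 -1.53e-02]
 [ 1.81e+02  3.93e+02  1.80e-03  6.20e-03 -1.59e-02]
 [ 1.81e+02  3.91e+02 -1.90e-03  5.40e-03 -1.61e-02]
 [ 1.81e+02  3.92e+02 -3.00e-04  6.10e-03 -1.62e-02]
 [ 1.81e+02  3.90e+02 -4.40e-03  6.00e-03 -1.68e-02]
 [ 1.80e+02  3.86e+02 -9.70e-03  8.00e-04 -1.68e-02]
 [ 1.81e+02  3.87e+02 -1.00e-02  5.10e-03 -1.71e-02]
 [ 1.80e+02  3.95e+02  5.30e-03  6.50e-03 -1.77e-02]
 [ 1.80e+02  3.96e+02  6.90e-03  7.30e-03 -1.79e-02]
 [ 1.80e+02  3.93e+02  1.30e-03  6.40e-03 -1.82e-02]
 [ 1.80e+02  3.94e+02  3.10e-03  6.70e-03 -1.82e-02]
 [ 1.81e+02  3.89e+02 -7.70e-03  8.00e-03 -1.84e-02]
 [ 1.80e+02  3.97e+02  8.00e-03  8.80e-03 -1.86e-02]
 [ 1.81e+02  3.88e+02 -1.01e-02  8.50e-03 -1.90e-02]
 [ 1.78e+02  3.85e+02 -1.02e-02 -3.00e-03 -1.90e-02]
 [ 1.80e+02  3.87e+02 -1.06e-02  5.60e-03 -1.95e-02]
 [ 1.80e+02  3.90e+02 -5.90e-03  7.90e-03 -2.01e-02]
 [ 1.80e+02  3.89e+02 -7.90e-03  7.80e-03 -2.04e-02]
 [ 1.77e+02  3.84e+02 -1.16e-02 -4.60e-0
[... 615 characters left out ...]
.0048, -0.0271], [0.0112, 0.0043, -0.0274]]
268 [[0.0112, -0.0047, -0.0294], [0.0109, 0.0042, -0.0289]]
270 [[0.0109, -0.0047, -0.0306], [0.0117, 0.0041, -0.0322]]
272 [[0.0112, -0.0046, -0.0331], [0.0114, 0.0041, -0.0334]]
274 [[0.0111, -0.0046, -0.0348], [0.0108, 0.0041, -0.0341]]
276 [[0.011, -0.0045, -0.0363], [0.0117, 0.004, -0.0376]]
278 [[0.0107, -0.0045, -0.0375], [0.0114, 0.0039, -0.0387]]
280 [[0.0111, -0.0044, -0.0399], [0.0108, 0.0039, -0.0394]]
282 [[0.0112, -0.0044, -0.0417], [0.0109, 0.0039, -0.0413]]
284 [[0.0109, -0.0044, -0.0428], [0.0107, 0.0038, -0.0425]]
286 [[0.0117, -0.0043, -0.0458], [0.0115, 0.0037, -0.0453]]
288 [[0.0114, -0.0042, -0.0467], [0.011, 0.0037, -0.0461]]
```

View pics/c5.png

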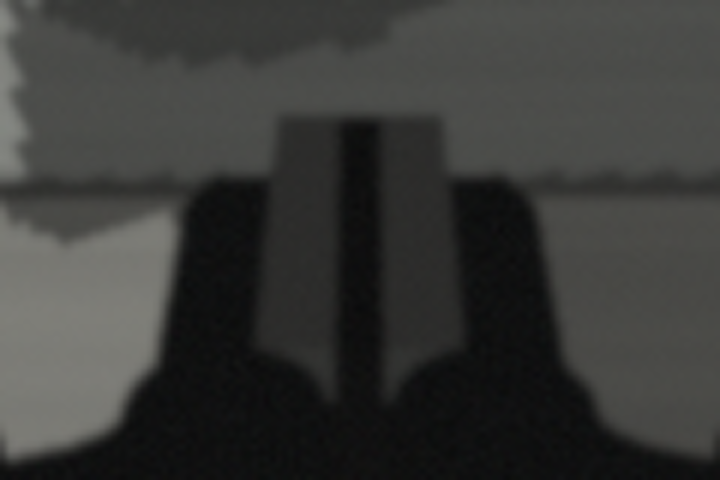

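Emit:
send_rows(increments=[[[0, 0, -0.4, 0, 0, 0], [-0.5, 0, 0, 0, 0, 0], [-0.6, 0, 0, 0, 0, 0], [-0.6, 0, 0, 0, 0, 0], [-0.52, 0, 0, 0, 0, 0], [0, 0, 0.46, 0, 0, 0], [0, 0, 0.46, 0, 0, 0], [0, 0, 0, 0, 0, 0]]])

```text
clock: 6.48
eef_pos: [0.5316, 0.0003, 0.0245]
tool_rot: [0.819, 0.574, -0.002, -0.001]
ft_force: [-0.0, 0.3, 0.4]
grip_width: 0.0003
```

```bash
python3 - <<'E'
from h import *
plan(cas(0,.069,.026)); snap('scene','s3');a=cv2.imread('pics/s3.png');cv2.imwrite('pics/c6.png',cv2.resize(a[110:260,280:480],None,fx=4,fy=4,interpolation=cv2.INTER_CUBIC))
E
```

```text
t 6.47 pos [5.316e-01 3.000e-04 2.450e-02] grip 0.0003 F [-0.   0.3  0.4]
cas [-0.0015 -0.0512  0.0245] turn units [-0.02  0.01 -0.01] shift units after turn [ 2.4   0.03 -0.03] now [ 2.4   0.03 -0.03]
```

View pics/c6.png

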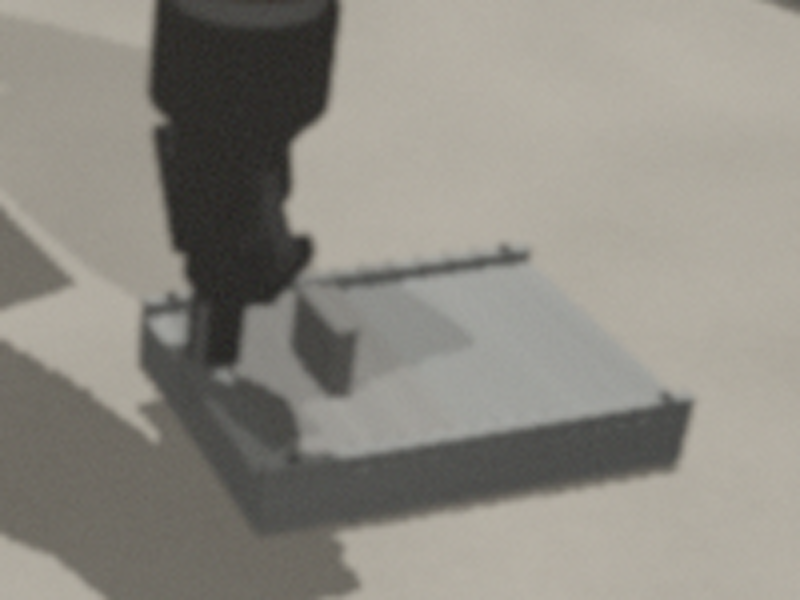

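The fingertips are now just above the plate on the −y side of the tab, at crop (220,365). Pushing.

Emit:
send_rows(increments=[[[0.2, 0, 0, 0, 0, 0], [0.2, 0, 0, 0, 0, 0], [0.15, 0, 0, 0, 0, 0], [0.1, 0, 0, 0, 0, 0], [0.1, 0, 0, 0, 0, 0], [0.15, 0, 0, 0, 0, 0], [0.2, 0, 0, 0, 0, 0], [0.2, 0, 0, 0, 0, 0]]])

```text
clock: 7.52
eef_pos: [0.5557, 0.0623, 0.026]
tool_rot: [0.819, 0.574, -0.0, -0.0]
ft_force: [-1.2, -1.4, 1.1]
grip_width: 0.0
```

Emit:
send_rows(increments=[[[0.2, 0, 0, 0, 0, 0], [0.2, 0, 0, 0, 0, 0], [0.2, 0, 0, 0, 0, 0], [0.2, 0, 0, 0, 0, 0], [0.1, 0, 0, 0, 0, 0], [0.05, 0, 0, 0, 0, 0], [0, 0, 0, 0, 0, 0]]])

```text
clock: 8.4
eef_pos: [0.5723, 0.1069, 0.026]
tool_rot: [0.819, 0.574, 0.001, -0.0]
ft_force: [-1.0, -0.6, 0.0]
grip_width: 0.0001
```

```bash
python3 - <<'E'
from h import *
plan(cas(0,.069,.026)); snap('scene','s4');a=cv2.imread('pics/s4.png');cv2.imwrite('pics/c7.png',cv2.resize(a[110:260,280:480],None,fx=4,fy=4,interpolation=cv2.INTER_CUBIC))
E
```

```text
t 8.4 pos [0.5723 0.1069 0.026 ] grip 0.0001 F [-1.  -0.6  0. ]
cas [0.0005 0.0629 0.026 ] turn units [ 0.   -0.01 -0.  ] shift units after turn [ 0.12 -0.01  0.  ] now [ 0.12 -0.01  0.  ]
```

View pics/c7.png

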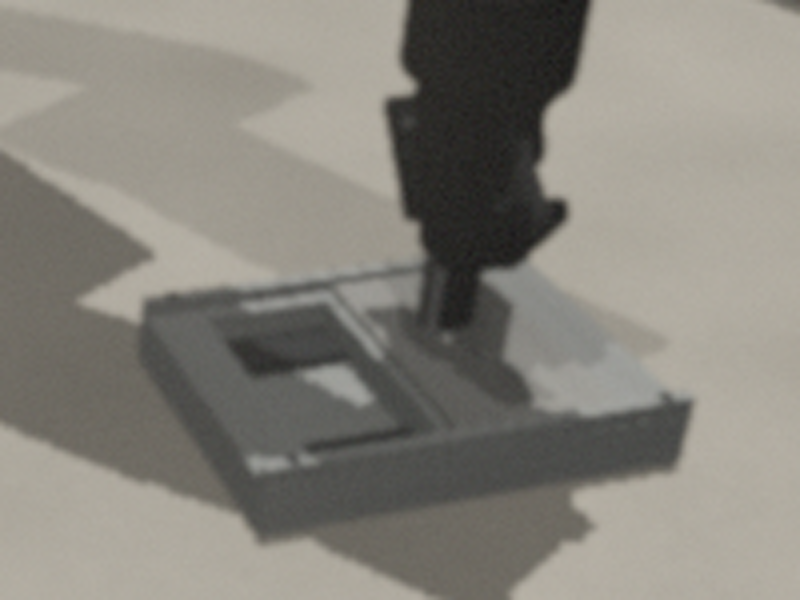

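Emit:
send_rows(increments=[[[0.04, 0, 0, 0, 0, 0], [0.04, 0, 0, 0, 0, 0], [0.04, 0, 0, 0, 0, 0], [0, 0, 0, 0, 0, 0], [0, 0, 0, 0, 0, 0]]])

```text
clock: 9.07
eef_pos: [0.5739, 0.1124, 0.026]
tool_rot: [0.819, 0.574, 0.0, -0.0]
ft_force: [-0.3, 0.2, -0.1]
grip_width: 0.0
```

Emit:
send_rows(increments=[[[-0.1, 0, 0, 0, 0, 0], [-0.2, 0, -0.2, 0, 0, 0], [-0.4, 0, -0.4, 0, 0, 0], [-0.6, 0, -0.6, 0, 0, 0], [-0.8, 0, -0.6, 0, 0, 0], [-0.8, 0, -0.3, 0, 0, 0], [-0.8, 0, 0, 0, 0, 0], [0, 0, 0, 0, 0, 0]]], grip=0.2)

```text
clock: 10.07
eef_pos: [0.5098, -0.0644, 0.1321]
tool_rot: [0.82, 0.572, 0.0, 0.0]
ft_force: [0.4, -0.3, -0.7]
grip_width: 0.0683
```

```bash
python3 - <<'E'
from h import *
snap('top','top5');c=snap('wrist','w5')
plan(np.array([.4515,-.18,.12]));print(get_obs()['joint_pos'])
a=cv2.imread('pics/top5.png');cv2.imwrite('pics/c8.png',cv2.resize(a[65:215,80:265],None,fx=4,fy=4,interpolation=cv2.INTER_CUBIC))
E
```

```text
t 10.18 pos [ 0.5108 -0.0623  0.1316] grip 0.0684 F [-0.5  0.3 -0.7]
cas [ 0.0002 -0.1171  0.1316] turn units [ 0.   -0.   -0.01] shift units after turn [-2.62 -0.31  0.23] now [-2.62 -0.31  0.23]
[-1.21737561e-01  3.19618577e-01 -1.09808285e-01  1.14051756e+00
  5.42262303e-04  1.79796522e+00]
```

View pics/c8.png

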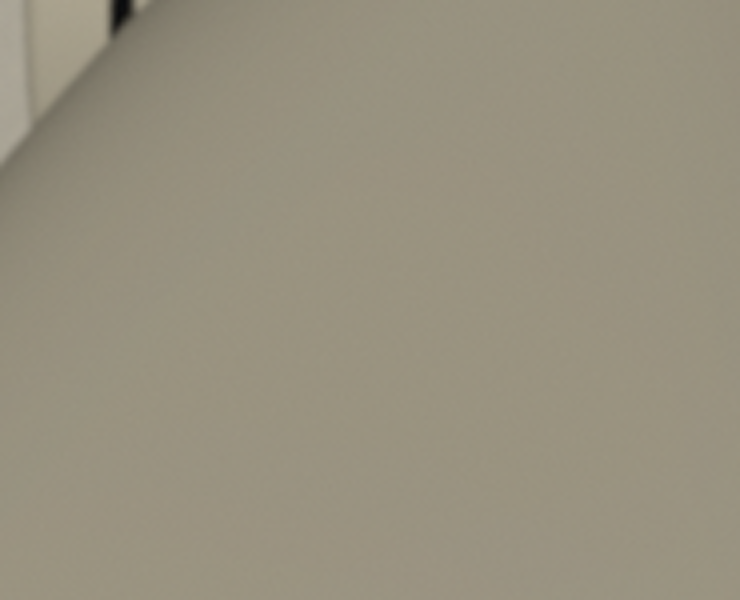

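View pics/w5.png

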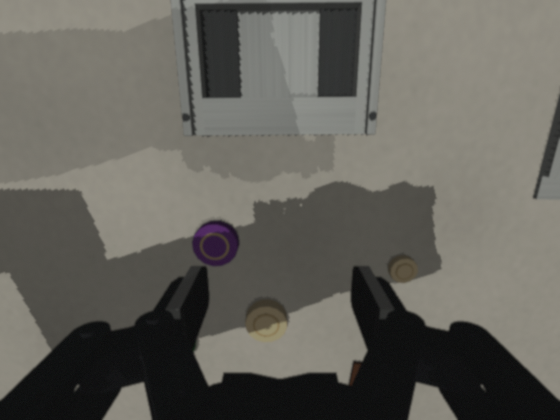

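```bash
python3 - <<'E'
from h import *
d=dict(np.load('pics/w5.npz'));M=d['mount'];K=d['intrinsics']
T=np.eye(4);T[:3,:3]=Ro.from_quat(d['rot']).as_matrix();T[:3,3]=d['eef'];d['pose']=T@M
t=lambda u,v:(M@np.array([*(np.array([(u-K[0,2])/K[0,0],(v-K[1,2])/K[1,1],1])*d['z_map'][v,u]),1]))[:3].round(4)
for v in range(262,282,2): print(v,t(357,v),t(365,v),t(200,v))
print('checker',P(d,267,320,.015).round(4),P(d,267,320).round(4),'purple',P(d,215,245,.015).round(4))
B=np.c_[X,Y,[0,0,1]]
for n,u,v in[('nest L',200,96),('nestR',357,96)]: print(n,((P(d,u,v,.028)-O)@B).round(4))
for n,u,v in[('rail L',183,135),('railR',377,135)]: print(n,((P(d,u,v,.036)-O)@B).round(4))
E
```

```text
262 [-0.0664  0.0777  0.1338] [-0.0661  0.0857  0.1334] [-0.0663 -0.0807  0.1336]
264 [-0.0685  0.0778  0.1336] [-0.0688  0.0861  0.1341] [-0.0676 -0.0804  0.1318]
266 [ 0.0104  0.0351 -0.0258] [ 0.0113  0.0383 -0.0276] [ 0.0113 -0.0365 -0.0276]
268 [ 0.011   0.0343 -0.0291] [ 0.0117  0.0376 -0.0303] [ 0.0109 -0.0363 -0.0288]
270 [ 0.0114  0.0337 -0.0317] [ 0.0112  0.0373 -0.0313] [ 0.0109 -0.0358 -0.0307]
272 [ 0.0109  0.0335 -0.0326] [ 0.0111  0.0369 -0.033 ] [ 0.0113 -0.0351 -0.0334]
274 [ 0.0103  0.0334 -0.0332] [ 0.0109  0.0366 -0.0343] [ 0.0111 -0.0348 -0.0347]
276 [ 0.0092  0.0335 -0.0331] [ 0.0113  0.0359 -0.0369] [ 0.0109 -0.0345 -0.0362]
278 [ 0.0084  0.0335 -0.0334] [ 0.0108  0.0358 -0.0376] [ 0.0096 -0.0348 -0.0355]
280 [ 0.0074  0.0336 -0.0334] [ 0.0115  0.035  -0.0406] [ 0.0088 -0.0347 -0.0359]
checker [ 0.4561 -0.1739  0.015 ] [ 0.4559 -0.1742  0.0144] purple [ 0.4396 -0.0803  0.015 ]
nest L [-0.0612 -0.0281  0.028 ]
nestR [ 0.0599 -0.0285  0.028 ]
rail L [-0.0748 -0.0568  0.036 ]
railR [ 0.0756 -0.0573  0.036 ]
```

Emit:
send_rows(increments=[[[-0.5, -0.1, 0, 0, 0, 0], [-0.7, -0.1, 0, 0, 0, 0], [-0.7, -0.1, 0, 0, 0, 0], [-0.5, 0, 0, 0, 0, 0], [-0.22, 0, 0, 0, 0, 0], [0, 0, 0, 0, 0, 0], [0, 0, 0, 0, 0, 0]]])

```text
clock: 11.05
eef_pos: [0.4526, -0.179, 0.1309]
tool_rot: [0.818, 0.575, 0.0, -0.0]
ft_force: [-0.5, -0.3, -0.7]
grip_width: 0.0684
```

```bash
python3 - <<'E'
from h import *
plan(np.array([.4515,-.18,.06]))
d=snap('wrist','w6')
d=snap('top','top6'); d=snap('scene','s6')
E
```

```text
t 11.05 pos [ 0.4526 -0.179   0.1309] grip 0.0684 F [-0.5 -0.3 -0.7]
cas [-0.0147 -0.2466  0.1309] turn units [-0.   -0.    0.01] shift units after turn [-0.03 -0.01  1.42] now [-0.03 -0.01  1.42]
```

View pics/w6.png

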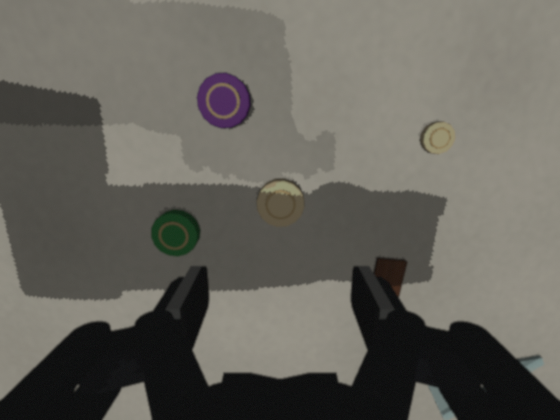

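View pics/s6.png

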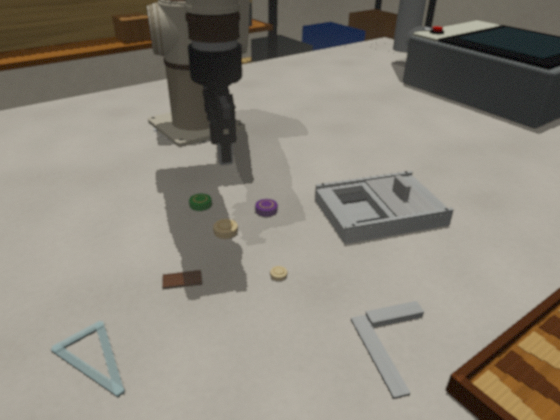

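```bash
python3 - <<'E'
from h import *
d=dict(np.load('pics/w6.npz'));M=d['mount']
T=np.eye(4);T[:3,:3]=Ro.from_quat(d['rot']).as_matrix();T[:3,3]=d['eef'];d['pose']=T@M
for u,v in((281,204),(281,201)):print('checker',P(d,u,v,.015).round(4), RT.inv().apply(P(d,u,v,.015)-d['eef']).round(4))
a=cv2.imread('pics/w6.png');cv2.imwrite('pics/c9.png',cv2.resize(a[160:250,230:330],None,fx=6,fy=6,interpolation=cv2.INTER_CUBIC))
E
```

```text
checker [ 0.4533 -0.1796  0.015 ] [-0.0004  0.0008  0.1159]
checker [ 0.4542 -0.177   0.015 ] [0.0024 0.0008 0.1159]
```

View pics/c9.png

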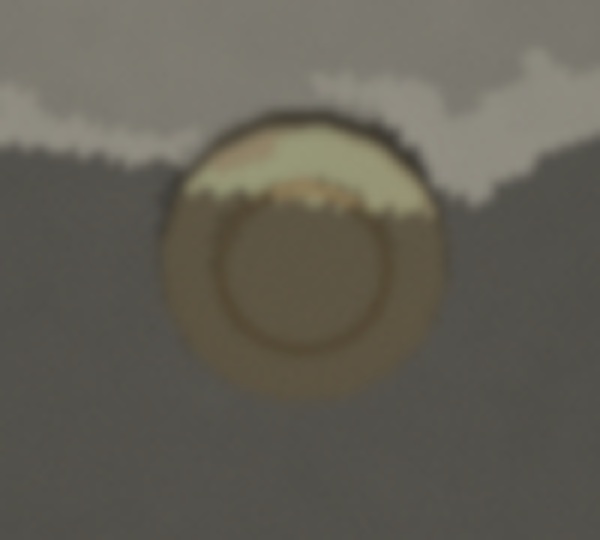

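The crop confirms a cream disc, centred between the jaws at wrist (281,204). Descending partway.

Emit:
send_rows(increments=[[[0, 0, 0.5, 0, 0, 0], [0, 0, 0.5, 0, 0, 0], [0, 0, 0.5, 0, 0, 0], [0, 0, 0.5, 0, 0, 0], [0, 0, 0.4, 0, 0, 0], [0, 0, 0.3, 0, 0, 0], [0, 0, 0.1, 0, 0, 0], [0, 0, 0, 0, 0, 0]]])

```text
clock: 12.2
eef_pos: [0.4524, -0.1798, -0.0089]
tool_rot: [0.819, 0.574, 0.0, -0.0]
ft_force: [-0.0, -0.9, -0.5]
grip_width: 0.0682
```

```bash
cat > tip.py <<'E'
from h import *
import sys
f=sys.argv[1]
o=get_obs();plan(np.array([.4515,-.18,-.0155]));e=o['eef_pos']
d=snap('wrist','w'+f);M=d['mount'];K=d['intrinsics'];z=d['z_map']
vv,uu=np.mgrid[200:330,150:420];zz=z[200:330,150:420]
p=np.stack([(uu-K[0,2])/K[0,0]*zz,(vv-K[1,2])/K[1,1]*zz,zz],-1)@M[:3,:3].T+M[:3,3]
m=(zz>0)&(abs(p[...,0]-.011)<.003)&(abs(p[...,1])<.06)
q=p[m]; q=q[np.argsort(-q[:,2])][:400]
for s in(1,-1):
    r=q[q[:,1]*s>0][:6]; print('wrist tip',r.round(4).tolist())
d=snap('scene','s'+f)
L=[]
for v in range(100,300):
  for u in range(150,300):
    if d['z_map'][v,u]>0:
      if d['color'][v,u].max()<70:
        w=P(d,u,v);t=RT.inv().apply(w-e)
        if abs(t[0])<.03 and abs(t[1])<.07 and w[2]>.003: L.append([v,u,*t.round(4),w[2].round(4)])
L=np.array(L);L=L[np.argsort(L[:,5])][:10];print(L)
a=cv2.imread('pics/s%s.png'%f);cv2.imwrite('pics/cs%s.png'%f,cv2.resize(a[140:260,160:320],None,fx=5,fy=5,interpolation=cv2.INTER_CUBIC))
E
python3 tip.py 7
```

```text
t 12.2 pos [ 0.4524 -0.1798 -0.0089] grip 0.0682 F [-0.  -0.9 -0.5]
cas [-0.0147 -0.2475 -0.0089] turn units [-0. -0. -0.] shift units after turn [-0.01 -0.01  0.13] now [-0.01 -0.01  0.13]
wrist tip [[0.0088, 0.0378, -0.0058], [0.0111, 0.0309, -0.0058], [0.0101, 0.0496, -0.0061], [0.0135, 0.0456, -0.0061], [0.009, 0.0517, -0.0061], [0.0113, 0.0427, -0.0062]]
wrist tip [[0.0132, -0.024, -0.0055], [0.0122, -0.0189, -0.0058], [0.0095, -0.047, -0.0059], [0.0123, -0.0405, -0.006], [0.014, -0.0219, -0.006], [0.0101, -0.035, -0.006]]
[[ 2.14e+02  2.19e+02 -4.40e-03 -3.22e-02 -2.49e-02  1.60e-02]
 [ 2.37e+02  2.29e+02 -7.00e-04  4.18e-02 -2.57e-02  1.68e-02]
 [ 2.13e+02  2.18e+02 -5.80e-03 -3.43e-02 -2.60e-02  1.71e-02]
 [ 2.37e+02  2.30e+02  8.00e-04  4.30e-02 -2.63e-02  1.73e-02]
 [ 2.35e+02  2.34e+02  8.40e-03  3.96e-02 -2.66e-02  1.76e-02]
 [ 2.13e+02  2.19e+02 -4.40e-03 -3.13e-02 -2.77e-02  1.87e-02]
 [ 2.12e+02  2.19e+02 -3.80e-03 -3.42e-02 -2.79e-02  1.90e-02]
 [ 2.13e+02  2.17e+02 -8.00e-03 -3.12e-02 -2.85e-02  1.95e-02]
 [ 2.36e+02  2.25e+02 -7.30e-03  4.12e-02 -2.87e-02  1.97e-02]
 [ 2.37e+02  2.28e+02 -3.20e-03  4.65e-02 -2.97e-02  2.07e-02]]
```

View pics/cs7.png

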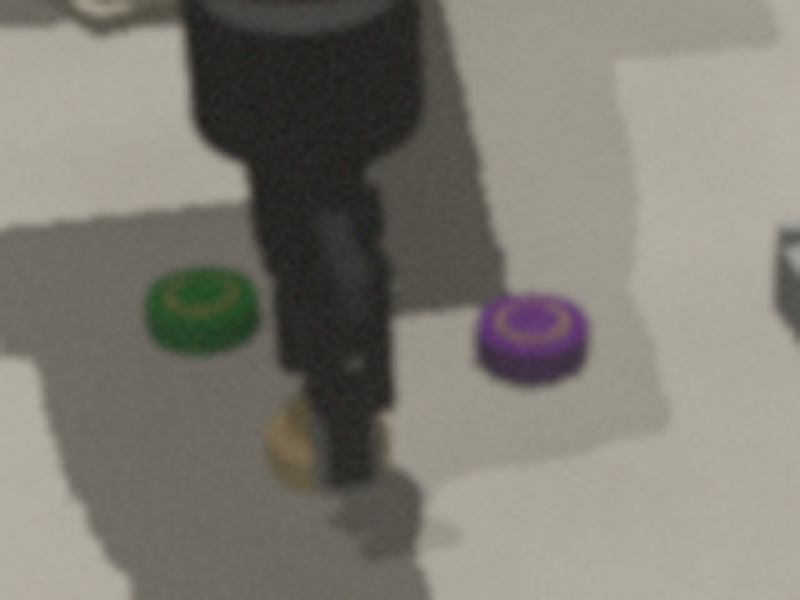

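View pics/w7.png

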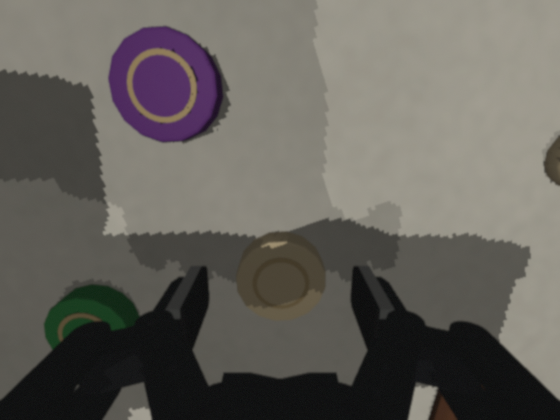

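Emit:
send_rows(increments=[[[0, 0, 0.07, 0, 0, 0], [0, 0, 0.07, 0, 0, 0], [0, 0, 0, 0, 0, 0]]])

```text
clock: 12.68
eef_pos: [0.4519, -0.1798, -0.0162]
tool_rot: [0.819, 0.574, -0.0, -0.0]
ft_force: [-0.0, 0.4, -0.7]
grip_width: 0.0685
```

Emit:
send_rows(increments=[[[0, 0, 0, 0, 0, 0], [0, 0, 0, 0, 0, 0], [0, 0, 0, 0, 0, 0], [0, 0, 0, 0, 0, 0], [0, 0, 0, 0, 0, 0], [0, 0, 0, 0, 0, 0]]], grip=0.6)

```text
clock: 13.42
eef_pos: [0.4524, -0.18, -0.0154]
tool_rot: [0.819, 0.574, 0.0, 0.0]
ft_force: [-0.9, 0.6, 5.3]
grip_width: 0.0414
```

```bash
python3 tip.py 8
```

```text
t 13.43 pos [ 0.4524 -0.18   -0.0154] grip 0.0414 F [-0.9  0.6  5.3]
cas [-0.0146 -0.2476 -0.0154] turn units [ 0.  0. -0.] shift units after turn [-0.01 -0.02  0.  ] now [-0.01 -0.02  0.  ]
wrist tip [[0.0102, 0.0483, -0.0124], [0.0087, 0.0503, -0.0126], [0.0131, 0.0335, -0.0127], [0.0126, 0.0246, -0.0128], [0.0104, 0.0302, -0.0128], [0.0082, 0.0253, -0.0128]]
wrist tip [[0.0139, -0.0335, -0.0122], [0.0112, -0.0546, -0.0123], [0.0109, -0.0511, -0.0126], [0.0103, -0.0456, -0.0127], [0.0093, -0.0577, -0.0127], [0.0104, -0.0421, -0.0127]]
[[ 2.38e+02  2.30e+02  3.20e-03  2.89e-02 -2.00e-02  4.60e-03]
 [ 2.38e+02  2.29e+02  1.50e-03  2.90e-02 -2.04e-02  5.00e-03]
 [ 2.36e+02  2.33e+02  8.70e-03  2.84e-02 -2.29e-02  7.40e-03]
 [ 2.38e+02  2.28e+02 -1.00e-03  3.31e-02 -2.39e-02  8.50e-03]
 [ 2.38e+02  2.26e+02 -4.40e-03  3.31e-02 -2.46e-02  9.10e-03]
 [ 2.35e+02  2.33e+02  8.90e-03  2.79e-02 -2.46e-02  9.20e-03]
 [ 2.37e+02  2.24e+02 -7.20e-03  3.00e-02 -2.50e-02  9.60e-03]
 [ 2.38e+02  2.27e+02 -2.90e-03  3.45e-02 -2.53e-02  9.90e-03]
 [ 2.37e+02  2.32e+02  5.90e-03  3.40e-02 -2.53e-02  9.90e-03]
 [ 2.37e+02  2.30e+02  2.60e-03  3.33e-02 -2.55e-02  1.00e-02]]
```

View pics/cs8.png

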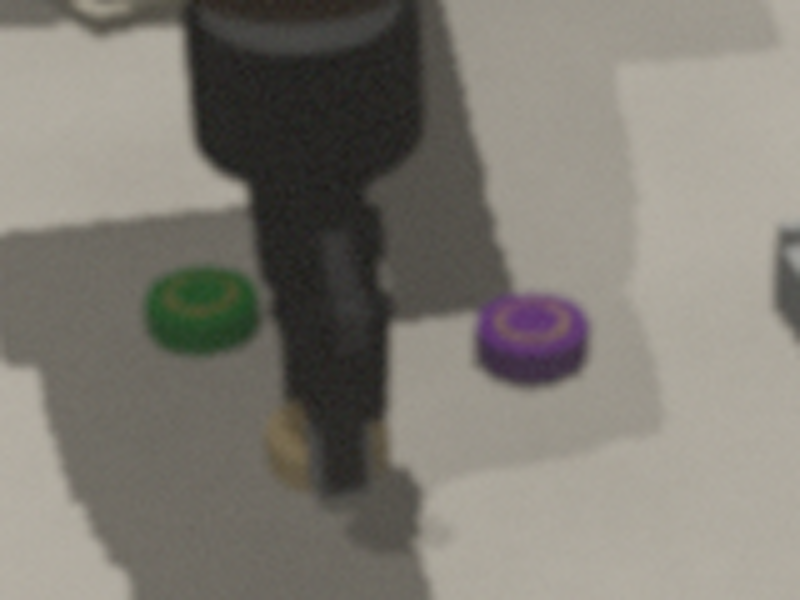

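View pics/w8.png

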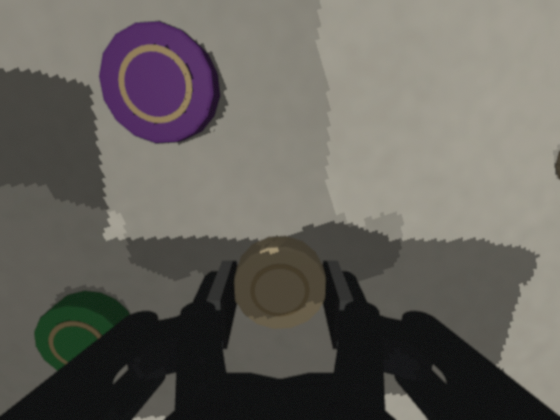

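Emit:
send_rows(increments=[[[0, 0, -0.2, 0, 0, 0], [0, 0, -0.4, 0, 0, 0], [0, 0, -0.5, 0, 0, 0], [0, 0, -0.5, 0, 0, 0], [0, 0, -0.4, 0, 0, 0], [0, 0, 0, 0, 0, 0]]])

```text
clock: 14.28
eef_pos: [0.4537, -0.1805, 0.0858]
tool_rot: [0.819, 0.574, 0.001, 0.002]
ft_force: [0.3, -0.5, -0.5]
grip_width: 0.0416
```

```bash
python3 - <<'E'
from h import *
plan(cas(0,.0015,.085))
d=snap('wrist','w9')
d=snap('scene','s9');a=cv2.imread('pics/s9.png');cv2.imwrite('pics/c10.png',cv2.resize(a[100:260,140:340],None,fx=4,fy=3.75,interpolation=cv2.INTER_CUBIC))
E
```

```text
t 14.28 pos [ 0.4537 -0.1805  0.0858] grip 0.0416 F [ 0.3 -0.5 -0.5]
cas [-0.0132 -0.2477  0.0858] turn units [ 0.02  0.   -0.  ] shift units after turn [4.98 0.26 0.02] now [4.98 0.26 0.02]
```

View pics/w9.png

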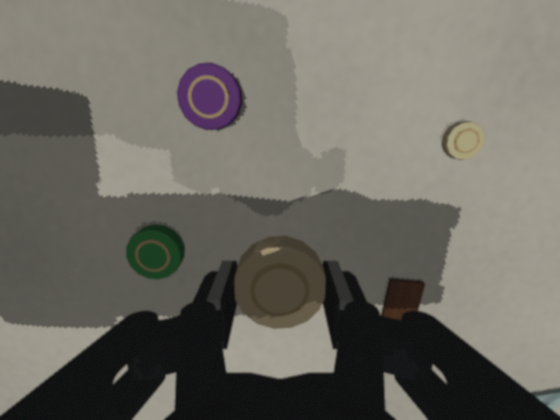

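View pics/c10.png

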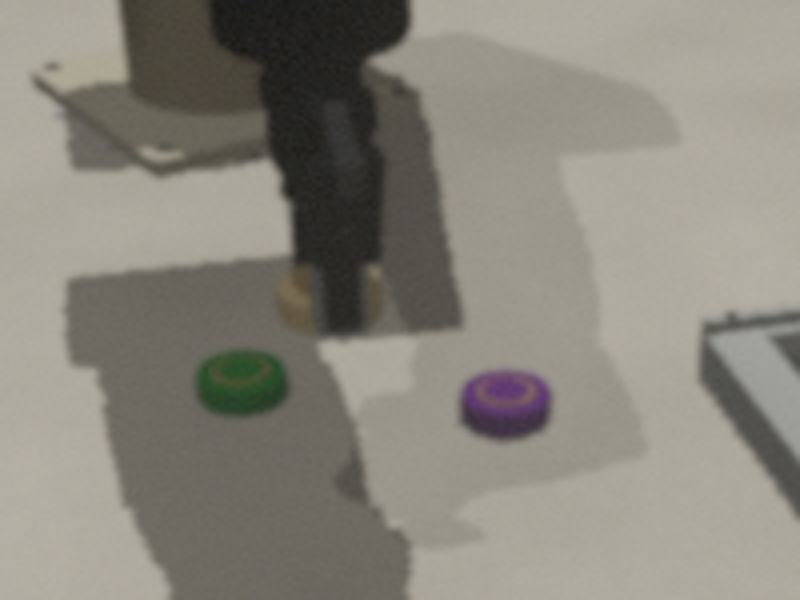

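Emit:
send_rows(increments=[[[0.3, 0.03, 0, 0, 0, 0], [0.5, 0.03, 0, 0, 0, 0], [0.5, 0.04, 0, 0, 0, 0], [0.5, 0.04, 0, 0, 0, 0], [0.5, 0.04, 0, 0, 0, 0], [0.5, 0.04, 0, 0, 0, 0], [0.5, 0.04, 0, 0, 0, 0], [0.5, 0, 0, 0, 0, 0]]])

```text
clock: 15.38
eef_pos: [0.5288, -0.0038, 0.0828]
tool_rot: [0.818, 0.575, -0.001, -0.001]
ft_force: [0.7, -0.5, 0.2]
grip_width: 0.0413
```

Emit:
send_rows(increments=[[[0.5, 0, 0, 0, 0, 0], [0.4, 0, 0, 0, 0, 0], [0.28, 0, 0, 0, 0, 0], [0, 0, 0, 0, 0, 0], [0, 0, 0, 0, 0, 0]]])

```text
clock: 16.0
eef_pos: [0.5488, 0.0493, 0.0838]
tool_rot: [0.819, 0.574, -0.0, -0.0]
ft_force: [0.5, -0.0, 0.3]
grip_width: 0.0414
```

```bash
python3 - <<'E'
from h import *
plan(cas(0,.0015,-.006))
d=snap('wrist','w10');M=d['mount'];K=d['intrinsics'];e=dict(np.load('pics/w10.npz'))
t=lambda u,v:(M@np.array([*(np.array([(u-K[0,2])/K[0,0],(v-K[1,2])/K[1,1],1])*d['z_map'][v,u]),1]))[:3].round(4)
print('ring',t(279,289),t(279,245),t(279,320))
snap('top','top10');snap('scene','s10');a=cv2.imread('pics/s10.png');cv2.imwrite('pics/c11.png',cv2.resize(a[110:260,280:480],None,fx=4,fy=4,interpolation=cv2.INTER_CUBIC))
E
```

```text
t 16.0 pos [0.5488 0.0493 0.0838] grip 0.0414 F [ 0.5 -0.   0.3]
cas [-0.0019  0.0008  0.0838] turn units [-0.  0. -0.] shift units after turn [0.01 0.04 1.8 ] now [0.02 0.04 1.8 ]
ring [ 0.0008 -0.0007 -0.0298] [ 0.0214 -0.0007 -0.0271] [-0.0163 -0.0007 -0.0292]
```

View pics/w10.png

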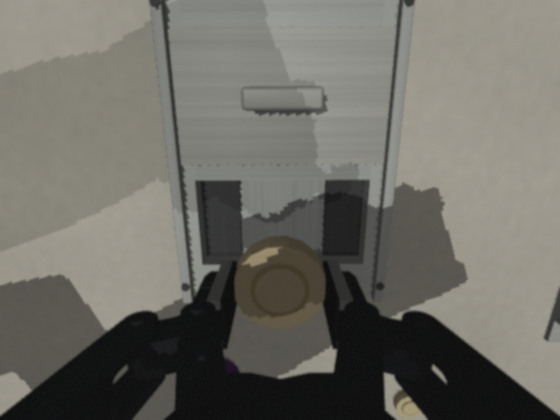

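View pics/c11.png

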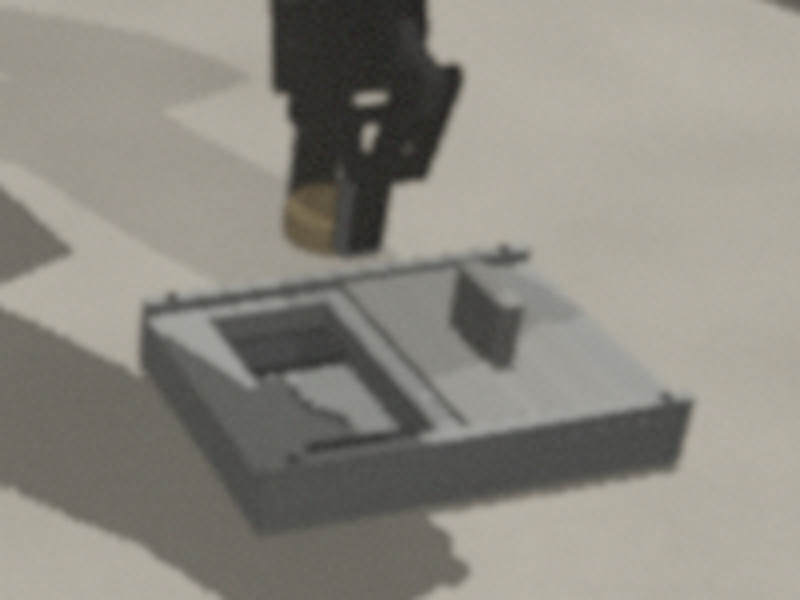

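```bash
python3 - <<'E'
from h import *
d=dict(np.load('pics/w10.npz'));M=d['mount'];T=np.eye(4);T[:3,:3]=Ro.from_quat(d['rot']).as_matrix();T[:3,3]=d['eef'];d['pose']=T@M
B=np.c_[X,Y,[0,0,1]]
for n,u,v,z in[('far edge',280,180,.028),('farL',197,181,.028),('farR',368,181,.028),('nearL',204,263,.028),('nearR',362,263,.028),('fl L',242,185,.008),('fl R',324,185,.008),('tab',283.5,99,.064)]: print(n,((P(d,u,v,z)-O)@B).round(4),((P(d,u,v)-O)@B).round(4))
E
```

```text
far edge [-0.0021  0.0345  0.028 ] [-0.0021  0.0301  0.0069]
farL [-0.0587  0.0338  0.028 ] [-0.0611  0.0319  0.0189]
farR [0.0579 0.0337 0.028 ] [0.0591 0.0329 0.0238]
nearL [-0.0584 -0.0279  0.028 ] [-0.0595 -0.0301  0.0237]
nearR [ 0.0586 -0.028   0.028 ] [ 0.0589 -0.0284  0.0272]
fl L [-0.0305  0.0266  0.008 ] [-0.0308  0.0261  0.0058]
fl R [0.0309 0.0265 0.008 ] [0.031  0.0262 0.0067]
tab [-0.0003  0.0851  0.064 ] [-0.0003  0.0851  0.0635]
```

Emit:
send_rows(increments=[[[0.02, 0.04, 0.2, 0, 0, 0], [0, 0, 0.35, 0, 0, 0], [0, 0, 0.35, 0, 0, 0], [0, 0, 0.3, 0, 0, 0], [0, 0, 0.2, 0, 0, 0], [0, 0, 0.17, 0, 0, 0], [0, 0, 0.1, 0, 0, 0], [0, 0, 0.1, 0, 0, 0]]])

```text
clock: 17.15
eef_pos: [0.5518, 0.0501, -0.0044]
tool_rot: [0.819, 0.574, 0.0, 0.0]
ft_force: [0.0, 0.3, -0.5]
grip_width: 0.0417
```

Emit:
send_rows(increments=[[[0, 0, 0, 0, 0, 0], [0, 0, 0, 0, 0, 0]]])

```text
clock: 17.4
eef_pos: [0.5517, 0.0501, -0.0042]
tool_rot: [0.819, 0.574, 0.0, 0.0]
ft_force: [-0.5, -0.1, -0.8]
grip_width: 0.0418
```

```bash
python3 - <<'E'
from h import *
plan(cas(0,.002,-.006))
snap('wrist','w11');snap('scene','s11');a=cv2.imread('pics/s11.png');cv2.imwrite('pics/c12.png',cv2.resize(a[110:260,280:480],None,fx=4,fy=4,interpolation=cv2.INTER_CUBIC))
E
```

```text
t 17.4 pos [ 0.5517  0.0501 -0.0042] grip 0.0418 F [-0.5 -0.1 -0.8]
cas [ 0.0005  0.0025 -0.0042] turn units [ 0. -0. -0.] shift units after turn [-0.01 -0.01  0.04] now [-0.01 -0.01  0.04]
```

View pics/w11.png

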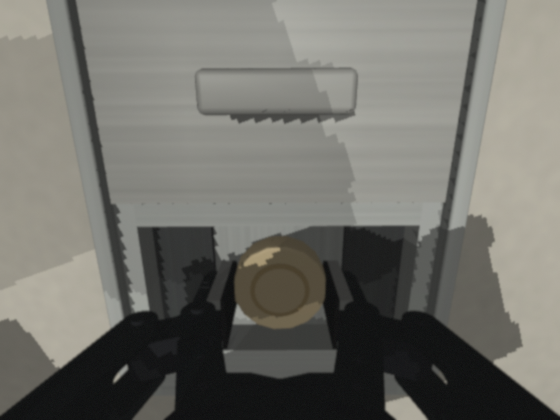

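View pics/c12.png

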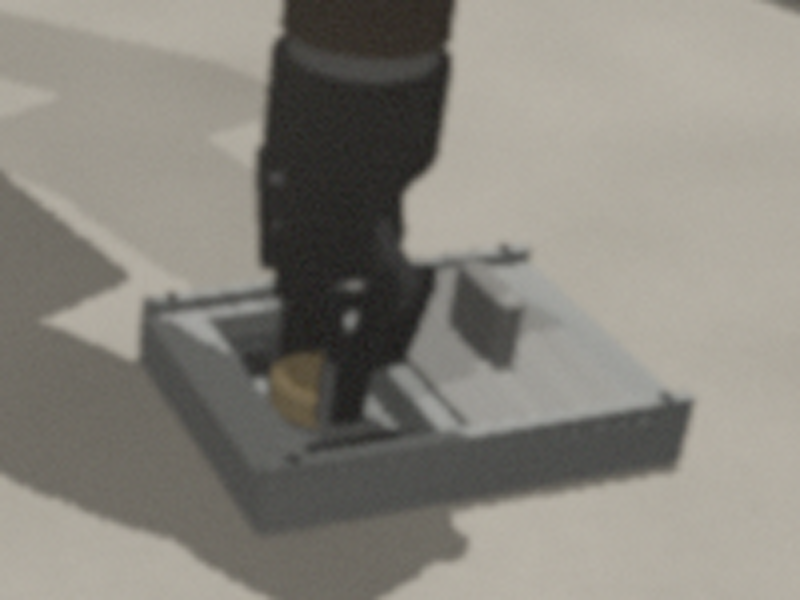

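Emit:
send_rows(increments=[[[0, 0, 0.05, 0, 0, 0], [0, 0, 0, 0, 0, 0]]])

```text
clock: 17.75
eef_pos: [0.5512, 0.05, -0.0072]
tool_rot: [0.819, 0.574, -0.0, -0.0]
ft_force: [0.6, 0.2, -0.5]
grip_width: 0.0416
```

Emit:
send_rows(increments=[[[0, 0, 0, 0, 0, 0], [0, 0, 0, 0, 0, 0], [0, 0, 0, 0, 0, 0], [0, 0, 0, 0, 0, 0]]], grip=0.28)

```text
clock: 18.25
eef_pos: [0.5515, 0.0501, -0.0069]
tool_rot: [0.819, 0.574, 0.0, 0.0]
ft_force: [0.3, 0.0, 0.5]
grip_width: 0.0615
```

Emit:
send_rows(increments=[[[0, 0, -0.1, 0, 0, 0], [0, 0, -0.3, 0, 0, 0], [0, 0, -0.5, 0, 0, 0], [0, 0, -0.5, 0, 0, 0], [0, 0, -0.5, 0, 0, 0], [0, 0, -0.4, 0, 0, 0], [0, 0, 0, 0, 0, 0]]])

```text
clock: 19.12
eef_pos: [0.5533, 0.0502, 0.1109]
tool_rot: [0.819, 0.574, 0.002, 0.001]
ft_force: [-0.6, -0.0, -0.4]
grip_width: 0.0617
```

```bash
python3 - <<'E'
from h import *
plan(cas(0,.14,.12))
d=snap('wrist','w12');snap('scene','s12');a=cv2.imread('pics/s12.png');cv2.imwrite('pics/c13.png',cv2.resize(a[110:260,280:480],None,fx=4,fy=4,interpolation=cv2.INTER_CUBIC))
E
```

```text
t 19.12 pos [0.5533 0.0502 0.1109] grip 0.0617 F [-0.6 -0.  -0.4]
cas [0.0019 0.0032 0.1109] turn units [ 0.03 -0.01 -0.  ] shift units after turn [ 2.74 -0.04 -0.18] now [ 2.74 -0.04 -0.18]
```

View pics/w12.png

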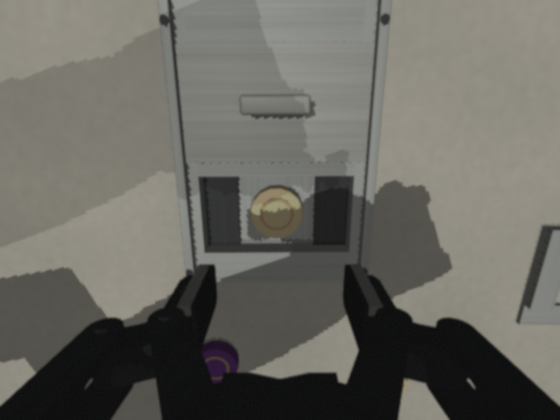

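View pics/c13.png

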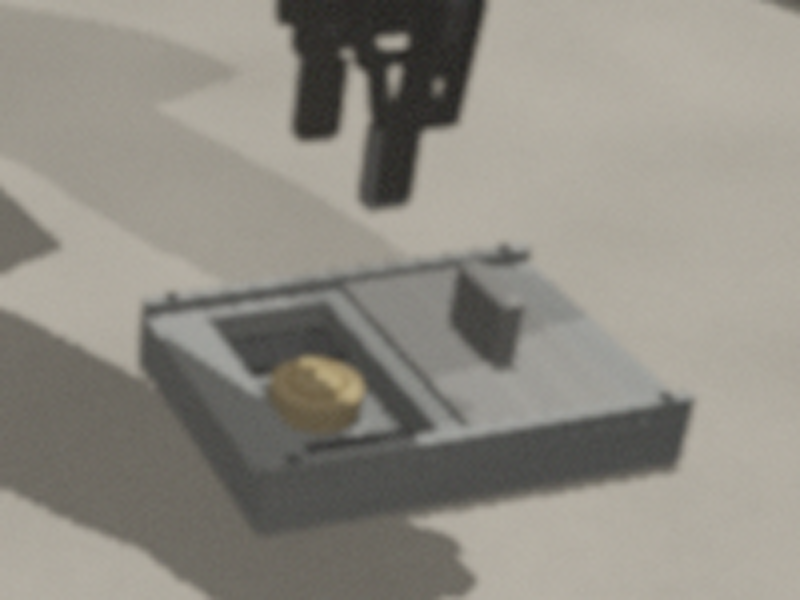

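The checker lies flat in the middle of the nest at wrist (276,212), and the gate is still open. Next I close the fingers and move beyond the tab.

Emit:
send_rows(increments=[[[0.3, -0.03, 0, 0, 0, 0], [0.4, 0, 0, 0, 0, 0], [0.5, 0, 0, 0, 0, 0], [0.5, 0, 0, 0, 0, 0], [0.5, 0, 0, 0, 0, 0], [0.44, 0, 0, 0, 0, 0], [0, 0, 0, 0, 0, 0], [0, 0, 0, 0, 0, 0]]], grip=1)

```text
clock: 20.23
eef_pos: [0.5945, 0.1751, 0.1073]
tool_rot: [0.818, 0.575, -0.001, -0.0]
ft_force: [-0.2, -0.6, 1.0]
grip_width: 0.0001
```

Emit:
send_rows(increments=[[[0, 0, 0.4, 0, 0, 0], [0, 0, 0.5, 0, 0, 0], [0, 0, 0.4, 0, 0, 0], [0, 0, 0.3, 0, 0, 0], [0, 0, 0.1, 0, 0, 0], [0, 0, 0, 0, 0, 0]]])

```text
clock: 20.98
eef_pos: [0.595, 0.1745, 0.0231]
tool_rot: [0.819, 0.574, -0.0, 0.0]
ft_force: [0.1, 0.3, 0.0]
grip_width: -0.0
```

```bash
python3 - <<'E'
from h import *
plan(cas(0,.017,.026))
snap('scene','s13');a=cv2.imread('pics/s13.png');cv2.imwrite('pics/c14.png',cv2.resize(a[110:260,280:480],None,fx=4,fy=4,interpolation=cv2.INTER_CUBIC))
E
```

```text
t 20.98 pos [0.595  0.1745 0.0231] grip -0.0 F [0.1 0.3 0. ]
cas [-0.0011  0.1342  0.0231] turn units [-0.  0. -0.] shift units after turn [-2.34  0.02 -0.06] now [-2.34  0.02 -0.06]
```

View pics/c14.png

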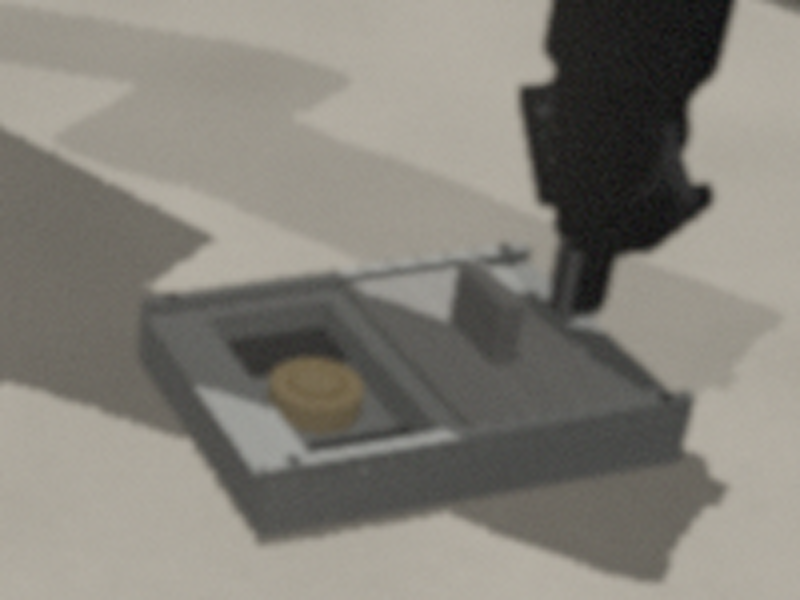

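Emit:
send_rows(increments=[[[-0.2, 0.02, -0.05, 0, 0, 0], [-0.15, 0, 0, 0, 0, 0], [-0.1, 0, 0, 0, 0, 0], [-0.1, 0, 0, 0, 0, 0], [-0.1, 0, 0, 0, 0, 0], [-0.15, 0, 0, 0, 0, 0], [-0.2, 0, 0, 0, 0, 0], [-0.2, 0, 0, 0, 0, 0]]])

```text
clock: 22.02
eef_pos: [0.5754, 0.1174, 0.0256]
tool_rot: [0.819, 0.574, 0.0, 0.0]
ft_force: [2.3, 1.8, -0.6]
grip_width: -0.0001
```

Emit:
send_rows(increments=[[[-0.2, 0, 0, 0, 0, 0], [-0.2, 0, 0, 0, 0, 0], [-0.2, 0, 0, 0, 0, 0], [-0.2, 0, 0, 0, 0, 0], [-0.15, 0, 0, 0, 0, 0], [-0.1, 0, 0, 0, 0, 0], [-0.03, 0, 0, 0, 0, 0], [0, 0, 0, 0, 0, 0]]])

```text
clock: 23.02
eef_pos: [0.5566, 0.0669, 0.0254]
tool_rot: [0.819, 0.574, -0.001, -0.0]
ft_force: [-0.2, -0.1, 0.5]
grip_width: -0.0004
```

Emit:
send_rows(increments=[[[-0.02, 0, 0, 0, 0, 0], [-0.02, 0, 0, 0, 0, 0], [0, 0, 0, 0, 0, 0], [0, 0, 0, 0, 0, 0]]])

```text
clock: 23.52
eef_pos: [0.5563, 0.0664, 0.0254]
tool_rot: [0.818, 0.575, 0.0, -0.001]
ft_force: [0.6, 5.6, -1.0]
grip_width: 0.0002
```

```bash
python3 - <<'E'
from h import *
plan(cas(0,.017,.026))
e=snap('wrist','w14');snap('scene','s14');a=cv2.imread('pics/s14.png');cv2.imwrite('pics/c15.png',cv2.resize(a[110:260,280:480],None,fx=4,fy=4,interpolation=cv2.INTER_CUBIC))
E
```

```text
t 23.52 pos [0.5563 0.0664 0.0254] grip 0.0002 F [ 0.6  5.6 -1. ]
cas [-0.0007  0.0194  0.0254] turn units [-0.   -0.01  0.  ] shift units after turn [-0.05  0.01 -0.01] now [-0.05  0.01 -0.01]
```

View pics/c15.png

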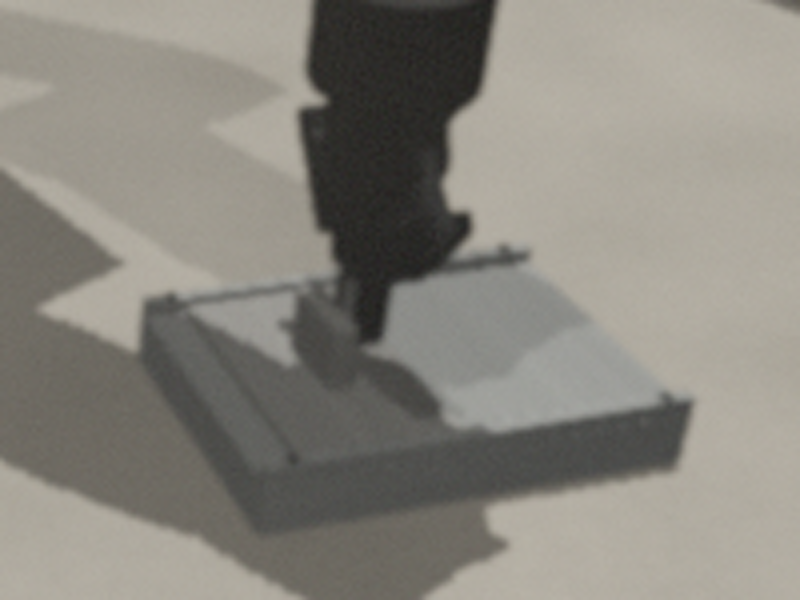

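The gate has hit its shut stop: force rose to 5.6 N and the TCP stayed at cassette y 19.4 mm. Retreating clear.

Emit:
send_rows(increments=[[[0.2, 0, 0, 0, 0, 0], [0.3, 0, 0, 0, 0, 0], [0.2, 0, -0.3, 0, 0, 0], [0, 0, -0.6, 0, 0, 0], [0, 0, -0.7, 0, 0, 0], [0, 0, -0.7, 0, 0, 0], [0, 0, -0.5, 0, 0, 0], [0, 0, 0, 0, 0, 0]]])

```text
clock: 24.62
eef_pos: [0.5702, 0.0989, 0.168]
tool_rot: [0.819, 0.574, 0.002, 0.001]
ft_force: [0.0, 0.4, -0.5]
grip_width: 0.0004
```

Emit:
send_rows(increments=[[[-0.7, -0.6, -0.3, 0, 0, 0], [-0.7, -0.7, -0.3, 0, 0, 0], [-0.7, -0.7, 0, 0, 0, 0], [-0.7, -0.7, 0, 0, 0, 0], [-0.7, -0.5, 0, 0, 0, 0], [-0.7, 0, 0, 0, 0, 0], [-0.7, 0, 0, 0, 0, 0], [0, 0, 0, 0, 0, 0]]])

```text
clock: 25.62
eef_pos: [0.3332, -0.0787, 0.1946]
tool_rot: [0.82, 0.573, -0.001, -0.001]
ft_force: [0.7, 0.5, -0.1]
grip_width: -0.0001
```

```bash
python3 - <<'E'
from h import *
plan(cas(0,.017,.026))
snap('wrist','w15');d=snap('scene','s15');snap('top','top15')
a=cv2.imread('pics/s15.png');cv2.imwrite('pics/c16.png',cv2.resize(a[110:300,160:480],None,fx=2.5,fy=2.5,interpolation=cv2.INTER_CUBIC))
E
```

```text
t 25.62 pos [ 0.3332 -0.0787  0.1946] grip -0.0001 F [ 0.7  0.5 -0.1]
cas [-0.1611 -0.193   0.1946] turn units [-0.01  0.   -0.02] shift units after turn [4.2  3.22 3.37] now [4.22 3.21 3.36]
```

View pics/c16.png

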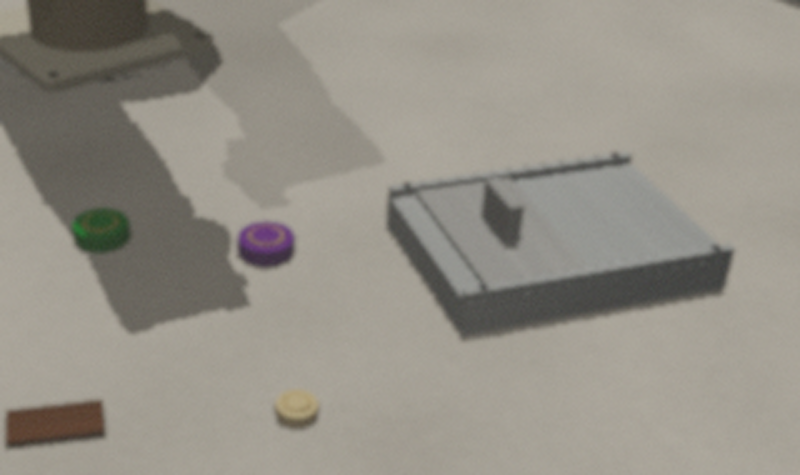

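View pics/top15.png

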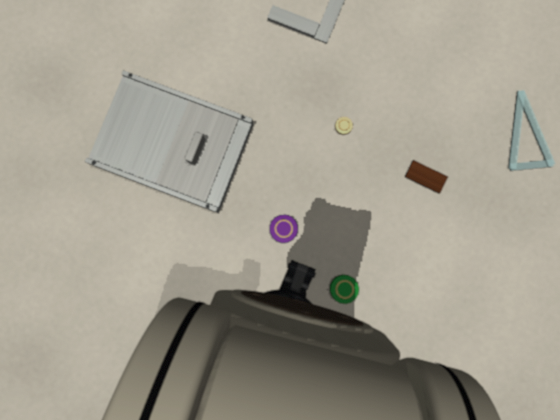

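```bash
python3 - <<'E'
from h import *
a,b=[cv2.imread('pics/top%s.png'%n)[125:175,175:220] for n in('0','15')]
cv2.imwrite('pics/c17.png',cv2.resize(np.hstack([a,b]),None,fx=8,fy=8,interpolation=cv2.INTER_CUBIC))
g0,g1=[cv2.cvtColor(x,cv2.COLOR_BGR2GRAY).astype(np.float32) for x in(a,b)]
print(cv2.phaseCorrelate(g0,g1))
d=dict(np.load('pics/top15.npz'));e=dict(np.load('pics/top0.npz'));
g=[cv2.cvtColor(x['color'],cv2.COLOR_RGB2GRAY).astype(np.float32)[108:146,325:363] for x in(e,d)];print('small',cv2.phaseCorrelate(*g))
E
```

```text
((0.5930997589059466, -0.07066709214324973), 0.9872880937788222)
small ((0.001236261510005221, -0.03763534282978753), 0.9682211297750473)
```

View pics/c17.png

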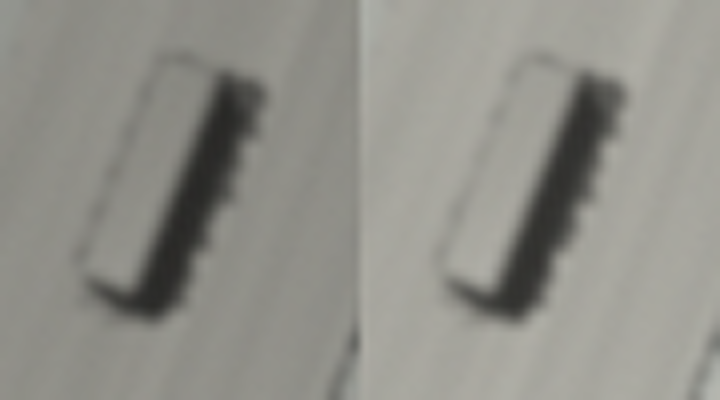

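```bash
python3 -c "
from workcell import *
print(job_done())"
```

```text
the job is handed in; nothing more can be done
None
```

The large cream checker is in the nest with the gate shut over it, and I handed the job in at about 26 s of the 61 s allowed. I slid the gate open to its stop, laid the checker flat in the nest, slid the gate shut and moved the arm clear.

- **Gate:** it is against its shut stop. The push force rose to 5.6 N there, and the top view shows the tab slightly further shut (about 1 mm) than at the start.
- **Checker:** before shutting, it lay flat and released, within a few millimetres of the nest's centre by the wrist and scene pictures. It can't be seen under the gate now.
- **Smaller checker:** it has not moved, with less than 0.1 px of shift in the top view. The other pieces in view look undisturbed.

**What failed or disagreed:**
- **First push missed:** the fingertips passed over the tab without touching it. Both the scene and wrist cameras put the shut fingertips about 15–20 mm behind the reported TCP, where the description says 8 mm ahead of it. I worked from the measured offset after that.
- **Camera offset:** the top and wrist cameras disagreed by about 3 mm on the cassette's y position, so I aimed in between.

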